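Get the boxed-in stain tin out from behind the spray cans

ROBOT

A 6-joint arm with a two-finger parallel gripper is mounted at the origin on the work surface. World frame = base frame: x ahead of the robot, y to its left, z up, the work surface at z = 0. Lengths are in m, angles in rad, forces in N, time in s.
With the tool pointing down it reaches from about 0.3 to 0.775 m from the base axis. Payload 14.6 kg.
Tool frame: the origin (TCP) lies on the centre line of the jaws, within the pads' length; the fingertips stand ctrl.tcp_to_tips ahead of it and the grasp point (between the pads) lies 2 mm behind it (ctrl.tcp_to_tips is the distance from the TCP to the fingertips, in m); z points along the fingers, y is the line along which they close (so a half turn about z gives the same grasp; the last joint's range is limited). The gripper opens to 94 mm and grips with 3 to 60 N. Pads are 16 mm wide; open, the fingers measure 119 mm over their backs; the gripper's body (75 mm by 177 mm) begins 78 mm behind the grasp point.
Start: joints at [1.139, 0.3, 1.521, -0, 1.321, -0.067], TCP at [0.196, 0.514, 0.222] pointing down, gripper open.
Joint ranges: [-3.03, 3.03], [-0.79, 2.21], [0.23, 2.52], [-1.04, 4.18], [0, 3.07], [-2.55, 2.55]. Speed limits (rad/s): [2.22, 2.22, 2.57, 3.14, 3.14, 3.14].

INTERFACE

Orientations are given as [roll, pitch, yaw] about the fixed x, y, z axes, in that order (R = Rz(yaw) Ry(pitch) Rx(roll)).
In Python, from station import telemetry, viewer, hand_in, ctrl gives the robot as it stands.
- The arm moves only by the tool step_arm, never from a script. Its argument "plan" is a list of rows, each an object of numbers: "dx", "dy", "dz": the shift along the tool's x, y, z scaled (see below); "rx", "ry", "rz": the turn, a rotation vector about the tool's x, y, z scaled (see below); "claw": the closure, from 0 (fully open) to 1 (shut). In form: [{"dx": .., "dy": .., "dz": .., "rx": .., "ry": .., "rz": .., "claw": ..}, ...]. A call has 1 to 10 rows; each row shifts and turns the commanded pose from where the row before left it, along the tool's axes as they then stand; what a row does not reach is not made up. The controller multiplies each number of a shift by 0.1 m and each number of a turn by 90 degrees. A row lasts 1/10 s, in which the tool goes at most 50 mm and 8.59 degrees, less where a joint would pass 70% of its speed; a pose out of reach is approached as far as the arm can. A call with a number of a shift or a turn outside -1 to 1 is refused whole. A call with a gripper value outside its range is refused whole. The fingers move at their own pace and stop on an object; "grip_force" is the grip in N (left out, the last holds). Time passes only in rows, so rows that do not move let the fingers close. It gives the time, the measured TCP pose, the force, the opening and the grip force at its end, in the units of the state.
- telemetry.get_obs(): the state, without advancing time (a new reading comes with each control period).
- viewer.camera(name): name is "scene" or "top" or "wrist"; returns a dict with "img" (400x640x3 uint8, red, green, blue), "z_map" (400x640 float32, m along the optical axis (not along the pixel's ray), 0 where there is no reading), "fx", "fy", "cx", "cy" (pixels), "R" (3x3) and "t" (3): a world point X has camera coordinates R X + t; the wrist camera has in their place "tool_from_camera" (4x4, takes a point from camera to tool coordinates, whose origin is the TCP and whose axes are the flange's). Camera axes: x right, y down, z forward; pixel columns grow to the right and rows downward; lengths in m; the calibration is good to about 2 mm. A picture is of the moment at which its call begins: read the wrist's pose just before it.
- hand_in(): hands the job in; it is judged then, once.
Trained networks look in a picture, given as the dict that the camera call returned (one of the last four; its "shot" number tells which), for a name from the list of things; names that differ only in an ending like _2 or _b are one class to them, and where a whole thing is asked for, a point or a joint stands for the part that bears it (a point fixed in the world has none). Each returns a list of dicts, best first, with "score" (0 to 1); they miss things now and then, are a little off and sometimes report something else, mostly with a low value. They report only what shows in the picture. A call takes as long as a camera call. They do not tell look-alikes from the thing itself.
- viewer.recognise(target, picture): "rect" ([left, top, right, bottom] in pixels, round what is visible of it).
The state is a dict: "time_s": time; "qpos": joint angles; "joint_vel": joint speeds; "tau": joint torques, N m; "ee_pos": TCP position; "eef_rot": TCP orientation; "force": force on the tool from outside, world axes, zero at the start; "moment": the same for the moment, N m; "grip_width": finger opening in m; "grip_force": force on a finger pad.
Only numpy, scipy, OpenCV 4.12 (cv2) and the standard library are available. Lean on these libraries where they do the work, as an engineer would, in place of code of your own. Each camera call takes 0.05 s, during which the arm holds its last target. There are 200 camera calls.

TASK

The little brown tin of wood stain on the grey shelf is boxed in by three spray cans: move all three cans out of the way, standing them on the black rubber mat, then put the tin in the empty end of the red tool tray. After that, put each spray can back upright on the spot where it stood on the shelf. Set everything down rather than dropping it, tip nothing over, and leave the jar and the tape roll where they are.

Things in the scene. Friction and masses are not known exactly. Their poses are not given: they have to be found in the camera images.
- can_red: spray can with a red cap and a broad red band round its white barrel, 60 mm diameter, 165 mm tall in all; the cap (the top 41 mm, from 124 mm up) is a straight cylinder of 52 mm diameter; 0.2 to 0.4 kg. Origin at the centre of its underside, z up along the can
- can_blue: spray can with a blue cap and a broad blue band round its white barrel, 60 mm diameter, 165 mm tall in all; the cap (the top 41 mm, from 124 mm up) is a straight cylinder of 52 mm diameter; 0.2 to 0.4 kg. Origin at the centre of its underside, z up along the can
- can_yellow: spray can with a yellow cap and a broad yellow band round its white barrel, 60 mm diameter, 165 mm tall in all; the cap (the top 41 mm, from 124 mm up) is a straight cylinder of 52 mm diameter; 0.2 to 0.4 kg. Origin at the centre of its underside, z up along the can
- tin: small tin of wood stain, dark brown with bright rims and a flat brass-coloured lid: 54 mm diameter, 61 mm tall, about 0.2 kg. It starts on the shelf with one spray can towards the robot and one on either side, 8 mm of air between; which can is where varies. The cans tower 104 mm above it: a hand finds no room until they are gone. Origin at the centre of its underside, z up
- shelf: low grey steel bench shelf, fixed: a level deck 260 mm deep (its x) by 360 mm wide (its y), the top of the deck 40 mm above its origin and the bench; posts at the two far (+x) corners end 85 mm above the bench, with a thin rail between them at 70 mm along the far edge. Origin under the middle of the deck, at bench height
- mat: ribbed black rubber mat lying on the bench, fixed: 300 mm long (its x) by 140 mm wide (its y), 4 mm thick. Origin at the centre of its underside, at bench height. The side area: room for all three cans in a row along its length. It lies to the left or the right of the shelf, the red tray on the other side
- tray: red steel tool tray on the bench, fixed: 240 mm long (its x) by 120 mm wide (its y), walls 30 mm high and 3 mm thick, floor top 4 mm above the bench, one cross wall in the middle. The half at its -x end is empty (115 by 114 mm inside, its centre 60 mm from the origin towards -x); the half at +x holds a paint brush and a putty knife. Origin at the centre of its underside
- jar: amber glass jar with a black lid, 48 mm diameter, 70 mm tall, on a corner of the shelf nearest the robot; not part of the job. Origin at the centre of its underside
- tape: roll of green tape lying flat, 68 mm diameter, 19 mm high, on the other near corner of the shelf; not part of the job. Origin at the centre of its underside
Mind the look-alikes: they are no part of the job. There is more than one size of the tin; the one meant has the size given above.

How it is judged:
By the outcome, as a careful person would: the job done as asked, in the order asked, and still so for the second after the job is handed in, with the robot touching nothing.
It also fails if it takes over 144 s, if anything falls off the work surface, if the arm or the gripper's body presses on something with over 40 N, if the wrist force passes 120 N, or if a joint passes its speed limit or range.

## Working session

There is one attempt and no reset: what is moved stays moved. The work goes in short steps, Python scripts to look and compute and a tool call to move; the robot and the scene stay as the last step left them, time stands still between calls to the robot, and variables do not carry over. Pictures are saved under pics/ and viewed, at most 14 in all, crops included, and the job is handed in when it is done.

Besides the shell and the picture viewer there is one more tool, called after "Emit:" as name(argument=value, ...), one argument or row to a line, values as JSON. step_arm: Moves the arm, as the interface text tells. Shifts and turns lie within -1 to 1; 1 stands for 0.1 m of shift or 90 degrees of turn. Its arguments: {"type":"object","properties":{"plan":{"type":"array"},"grip_force":{"type":"number"}},"required":["plan"]}

```bash
mkdir -p pics; ls; cat > h.py <<'E'
import numpy as np, cv2
from station import telemetry, viewer, hand_in, ctrl
def cloud(p):
    z=p["z_map"]; v,u=np.indices(z.shape)
    P=np.stack([(u-p["cx"])/p["fx"]*z,(v-p["cy"])/p["fy"]*z,z],-1)
    W=(P-np.array(p["t"]))@np.array(p["R"])
    W[z==0]=np.nan
    return W
def save(n,img): cv2.imwrite("pics/"+n,img[...,::-1])
E
python3 - <<'E'
from h import *
o=telemetry.get_obs(); print(o, ctrl.tcp_to_tips)
for c in ("scene","top"):
    p=viewer.camera(c); save(c+"0.png",p["img"]); W=cloud(p); np.save(c+"W.npy",W); np.save(c+"I.npy",p["img"])
    for n in "can_red can_blue can_yellow tin shelf mat tray jar tape".split():
        for r in viewer.recognise(n,p)[:3]:
            a=[int(round(x)) for x in r["rect"]]; u,v=(a[0]+a[2])//2,(a[1]+a[3])//2
            print(c,n,round(r["score"],2),a,np.round(W[v,u],3))
E
```

```text
pics
{'time_s': 0.0, 'qpos': array([ 1.13941650e+00,  3.00472422e-01,  1.52158749e+00,  2.14238543e-05,
        1.32068486e+00, -6.66161507e-02]), 'joint_vel': array([ 3.74471013e-05, -1.36924579e-03, -1.21486339e-04, -1.39068456e-03,
       -1.35090333e-03,  8.41737863e-04]), 'tau': array([ 7.07336476e-04, -5.31819892e+01, -3.52721286e+01,  7.08791683e-02,
        2.44335568e-02, -1.56027289e-05]), 'ee_pos': array([0.19610543, 0.51359188, 0.22188288]), 'eef_rot': array([-3.14044447e+00, -9.73979681e-05,  2.77682360e+00]), 'force': array([-0.937313  , -0.18398393, -0.6760389 ]), 'moment': array([-0.03580086,  0.00944079, -0.03432117]), 'grip_force': 0.0, 'grip_width': 0.09390503028062189} 0.017
scene can_red 0.73 [286, 160, 316, 235] [ 0.602 -0.088  0.158]
scene can_blue 0.9 [338, 140, 366, 210] [0.628 0.037 0.149]
scene can_yellow 0.67 [294, 133, 323, 188] [ 0.547 -0.012  0.172]
scene tin 0.96 [311, 184, 336, 222] [ 0.607 -0.03   0.097]
scene tin 0.86 [401, 201, 445, 247] [0.791 0.081 0.084]
scene tin 0.66 [267, 156, 285, 176] [0.389 0.022 0.034]
scene shelf 0.62 [224, 161, 413, 297
[... 419 characters left out ...]
571 -0.065  0.205]
top can_blue 0.88 [280, 168, 308, 198] [0.591 0.056 0.205]
top can_yellow 0.8 [308, 202, 330, 227] [ 0.522 -0.001  0.203]
top tin 0.76 [298, 269, 314, 284] [0.375 0.033 0.05 ]
top tin 0.75 [262, 105, 295, 144] [0.763 0.109 0.085]
top tin 0.7 [312, 176, 336, 203] [ 0.592 -0.011  0.103]
top shelf 0.76 [247, 151, 392, 253] [ 0.548 -0.     0.204]
top mat 0.76 [161, 164, 231, 279] [0.516 0.336 0.005]
top tray 0.7 [417, 173, 476, 272] [ 0.518 -0.337  0.017]
top jar 0.71 [252, 227, 275, 246] [0.474 0.137 0.109]
top jar 0.52 [310, 200, 333, 228] [ 0.522 -0.005  0.204]
top tape 0.93 [356, 223, 384, 252] [ 0.476 -0.132  0.04 ]
top tape 0.4 [305, 202, 333, 229] [ 0.519 -0.001  0.204]
```

View pics/scene0.png

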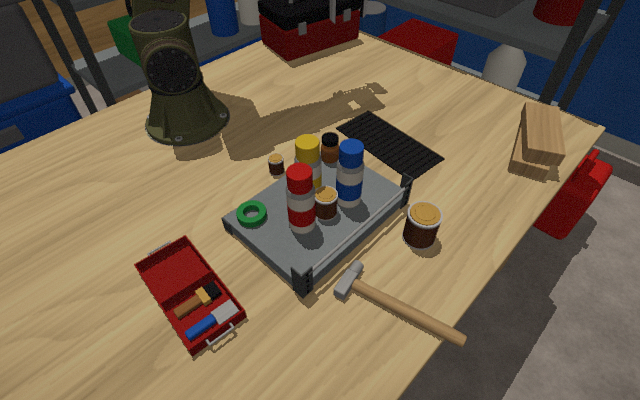

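View pics/top0.png

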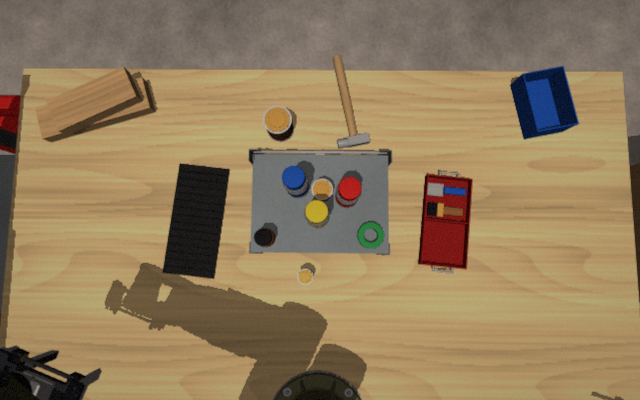

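```bash
python3 - <<'E'
from h import *
W=np.load("topW.npy"); I=np.load("topI.npy")
big=cv2.resize(I[90:300,240:400],None,fx=3.6,fy=2.8*3.6/3.6,interpolation=cv2.INTER_CUBIC) if 0 else cv2.resize(I[95:295,240:400],None,fx=2.9,fy=2.9,interpolation=cv2.INTER_CUBIC)
save("crop0.png",big)
def circ(name,r,zlo,zhi):
    x0,y0,x1,y1=r; A=W[y0-4:y1+4,x0-4:x1+4].reshape(-1,3); A=A[(A[:,2]>zlo)&(A[:,2]<zhi)]
    c,rad=cv2.minEnclosingCircle(A[:,:2].astype(np.float32)*1000)
    print(name,len(A),"mean",np.round(A.mean(0),4),"circ",np.round(c,1),"d",round(2*rad,1))
circ("red",[334,177,362,207],.195,.215)
circ("blue",[280,168,308,198],.195,.215)
circ("yel",[308,202,330,227],.195,.215)
circ("tin",[312,176,336,203],.09,.115)
circ("tinbig",[262,105,295,144],.06,.12)
circ("tinsmall",[298,269,314,284],.03,.07)
circ("jar",[252,227,275,246],.1,.12)
def rect(name,u0,u1,v0,v1,zlo,zhi):
    A=W[v0:v1,u0:u1].reshape(-1,3); A=A[(A[:,2]>zlo)&(A[:,2]<zhi)]
    r=cv2.minAreaRect(A[:,:2].astype(np.float32)*1000); print(name,len(A),r)
rect("mat",150,240,155,290,.002,.008)
rect("tray",405,490,160,285,.02,.04)
rect("shelf",235,400,120,265,.035,.045)
E
```

```text
red 421 mean [ 0.5801 -0.069   0.2051] circ [580.8 -69.3] d 51.7
blue 413 mean [0.6042 0.0577 0.205 ] circ [604.7  58.1] d 51.4
yel 420 mean [0.5275 0.0051 0.2049] circ [527.9   5.2] d 51.6
tin 369 mean [ 0.5915 -0.0062  0.1009] circ [580.   -9.8] d 86.9
tinbig 691 mean [0.7731 0.1113 0.083 ] circ [775.4 112.2] d 76.1
tinsmall 208 mean [0.3731 0.0354 0.0467] circ [373.1  35.6] d 41.1
jar 248 mean [0.4716 0.1375 0.11  ] circ [471.2 138. ] d 43.3
mat 5898 ((516.43115234375, 342.1957092285156), (369.3241882324219, 246.0745391845703), 1.7769964933395386)
tray 720 ((519.9254760742188, -335.426513671875), (122.02214050292969, 268.913818359375), 84.65689849853516)
shelf 10387 ((600.015625, 0.355804443359375), (336.2812805175781, 363.1260681152344), 0.07194540649652481)
```

The crop will confirm it: there are three tins. The ones at top px (278,122) (about 76 mm, on the bench) and (305,276) (about 40 mm, on the bench) have the wrong size. The one at (322,188) sits on the shelf between the cans with its lid at z = 0.101, and 40 + 61 mm matches.

View pics/crop0.png

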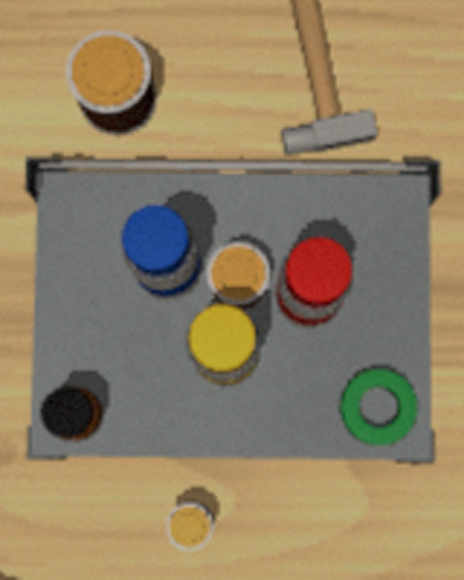

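```bash
python3 - <<'E'
from h import *
W=np.load("topW.npy"); I=np.load("topI.npy").astype(int)
def rect(name,m,zlo,zhi):
    m=cv2.morphologyEx(m.astype(np.uint8),cv2.MORPH_OPEN,np.ones((3,3)))>0
    A=W[m]; A=A[(A[:,2]>zlo)&(A[:,2]<zhi)]
    r=cv2.minAreaRect(A[:,:2].astype(np.float32)*1000); print(name,len(A),r,"mean",A.mean(0)); print(np.round(cv2.boxPoints(r)))
B=np.zeros(I.shape[:2],bool)
b=B.copy(); b[155:290,150:240]=1
rect("mat",b&(I.max(2)<60),-.01,.02)
b=B.copy(); b[160:285,405:490]=1
rect("tray",b&(I[...,0]>2*I[...,1])&(I[...,0]>60),-.02,.06)
b=B.copy();b[172:208,305:340]=1
m=b&(I[...,0]>1.3*I[...,2])&(I[...,1]>80)&(W[...,2]>.09)&(W[...,2]<.11)
A=W[m]; print("lid",len(A),A.mean(0),cv2.minEnclosingCircle(A[:,:2].astype(np.float32)*1000))
E
```

```text
mat 5516 ((519.6382446289062, 335.702392578125), (139.4637908935547, 299.4085998535156), 83.67353820800781) mean [0.51738258 0.33580025 0.00422317]
[[363. 283.]
 [661. 250.]
 [676. 389.]
 [379. 422.]]
tray 2951 ((523.5618896484375, -335.078857421875), (120.4162826538086, 245.46640014648438), 84.7210693359375) mean [ 0.50467536 -0.33600168  0.00676035]
[[ 396. -384.]
 [ 640. -406.]
 [ 651. -286.]
 [ 407. -264.]]
lid 248 [ 0.59558246 -0.00565549  0.10129408] ((591.692626953125, -4.642346382141113), 25.510414123535156)
```

Emit:
step_arm(
  plan=[
    {"rz": 0.0853,"dz": -0.1},
    {"rz": 0.0853,"dz": -0.2},
    {"rz": 0.0853,"dz": -0.2},
    {"rz": 0.0853,"dz": -0.2},
    {"rz": 0.0853,"dz": -0.1},
    {"rz": 0.0853},
    {"rz": 0.0853},
    {"rz": 0.0853},
    {"rz": 0.0853},
    {"rz": 0},
  ],
  grip_force=30,
)

```text
$.plan[0]: bad value
```

The crop shows the tin, with its brass lid and bright rim, at (240,270), boxed in by blue (157,240), red (318,268) and yellow (222,338), so it is the one meant. The jar is at (70,412) and the tape at (378,405). The plan was refused, so every field probably has to be given.

Emit:
step_arm(
  plan=[
    {"dx": 0,"dy": 0,"dz": -0.1,"rx": 0,"ry": 0,"rz": 0.0853,"claw": 0},
    {"dx": 0,"dy": 0,"dz": -0.2,"rx": 0,"ry": 0,"rz": 0.0853,"claw": 0},
    {"dx": 0,"dy": 0,"dz": -0.2,"rx": 0,"ry": 0,"rz": 0.0853,"claw": 0},
    {"dx": 0,"dy": 0,"dz": -0.2,"rx": 0,"ry": 0,"rz": 0.0853,"claw": 0},
    {"dx": 0,"dy": 0,"dz": -0.2,"rx": 0,"ry": 0,"rz": 0.0853,"claw": 0},
    {"dx": 0,"dy": 0,"dz": -0.1,"rx": 0,"ry": 0,"rz": 0.0853,"claw": 0},
    {"dx": 0,"dy": 0,"dz": 0,"rx": 0,"ry": 0,"rz": 0.0853,"claw": 0},
    {"dx": 0,"dy": 0,"dz": 0,"rx": 0,"ry": 0,"rz": 0.0853,"claw": 0},
    {"dx": 0,"dy": 0,"dz": 0,"rx": 0,"ry": 0,"rz": 0.0853,"claw": 0},
    {"dx": 0,"dy": 0,"dz": 0,"rx": 0,"ry": 0,"rz": 0,"claw": 0},
  ],
  grip_force=30,
)

```text
time_s: 2.0
ee_pos: [0.1962, 0.5138, 0.3224]
eef_rot: [-3.142, 0.0, 1.569]
force: [-0.6, 0.0, 0.7]
grip_width: 0.0941
grip_force: 0.0
```

Emit:
step_arm(
  plan=[
    {"dx": -0.32,"dy": 0.2,"dz": 0,"rx": 0,"ry": 0,"rz": 0,"claw": 0},
    {"dx": -0.32,"dy": 0.2,"dz": 0,"rx": 0,"ry": 0,"rz": 0,"claw": 0},
    {"dx": -0.32,"dy": 0.2,"dz": 0,"rx": 0,"ry": 0,"rz": 0,"claw": 0},
    {"dx": -0.32,"dy": 0.2,"dz": 0,"rx": 0,"ry": 0,"rz": 0,"claw": 0},
    {"dx": -0.32,"dy": 0.2,"dz": 0,"rx": 0,"ry": 0,"rz": 0,"claw": 0},
    {"dx": -0.32,"dy": 0.2,"dz": 0,"rx": 0,"ry": 0,"rz": 0,"claw": 0},
    {"dx": -0.32,"dy": 0.2,"dz": 0,"rx": 0,"ry": 0,"rz": 0,"claw": 0},
    {"dx": -0.32,"dy": 0.2,"dz": 0,"rx": 0,"ry": 0,"rz": 0,"claw": 0},
    {"dx": -0.32,"dy": 0.2,"dz": 0,"rx": 0,"ry": 0,"rz": 0,"claw": 0},
    {"dx": -0.32,"dy": 0.2,"dz": 0,"rx": 0,"ry": 0,"rz": 0,"claw": 0},
  ],
)

```text
time_s: 3.0
ee_pos: [0.3968, 0.1924, 0.3226]
eef_rot: [3.141, -0.0, 1.576]
force: [0.0, 0.7, 0.3]
grip_width: 0.0939
grip_force: 0.0
```

Emit:
step_arm(
  plan=[
    {"dx": -0.32,"dy": 0.22,"dz": 0,"rx": 0,"ry": 0,"rz": 0,"claw": 0},
    {"dx": -0.32,"dy": 0.22,"dz": 0,"rx": 0,"ry": 0,"rz": 0,"claw": 0},
    {"dx": -0.32,"dy": 0.22,"dz": 0,"rx": 0,"ry": 0,"rz": 0,"claw": 0},
    {"dx": -0.32,"dy": 0.22,"dz": 0,"rx": 0,"ry": 0,"rz": 0,"claw": 0},
    {"dx": -0.32,"dy": 0.22,"dz": 0,"rx": 0,"ry": 0,"rz": 0,"claw": 0},
    {"dx": -0.29,"dy": 0.22,"dz": 0,"rx": 0,"ry": 0,"rz": 0,"claw": 0},
    {"dx": 0,"dy": 0,"dz": 0,"rx": 0,"ry": 0,"rz": 0,"claw": 0},
    {"dx": 0,"dy": 0,"dz": 0,"rx": 0,"ry": 0,"rz": 0,"claw": 0},
  ],
)

```text
time_s: 3.8
ee_pos: [0.5283, 0.0045, 0.3221]
eef_rot: [-3.141, -0.0, 1.573]
force: [-0.4, 0.2, 0.8]
grip_width: 0.094
grip_force: 0.0
```

```bash
cat >> h.py <<'E'
from scipy.spatial.transform import Rotation
def wrist():
    o=telemetry.get_obs(); p=viewer.camera("wrist")
    z=p["z_map"]; v,u=np.indices(z.shape)
    P=np.stack([(u-p["cx"])/p["fx"]*z,(v-p["cy"])/p["fy"]*z,z],-1)
    T=np.array(p["tool_from_camera"]); P=P@T[:3,:3].T+T[:3,3]
    W=P@Rotation.from_euler("xyz",o["eef_rot"]).as_matrix().T+o["ee_pos"]
    W[z==0]=np.nan
    return p,W
def discs(W,zlo,zhi,amin=200):
    m=((W[...,2]>zlo)&(W[...,2]<zhi)).astype(np.uint8)
    n,l=cv2.connectedComponents(m)
    for i in range(1,n):
        A=W[l==i]
        if len(A)>amin:
            c,r=cv2.minEnclosingCircle(A[:,:2].astype(np.float32)*1000); vv,uu=np.where(l==i)
            print("px",int(uu.mean()),int(vv.mean()),len(A),"z",np.round(np.median(A[:,2]),4),"c",np.round(c,1),"mean",np.round(A[:,:2].mean(0)*1000,1),"d",round(2*r,1))
E
python3 - <<'E'
from h import *
p,W=wrist(); save("w1.png",p["img"])
discs(W,.195,.215); print("tin"); discs(W,.094,.106)
E
```

```text
px 399 151 2391 z 0.2037 c [605.   56.9] mean [604.2  57.6] d 51.5
px 317 204 2063 z 0.2038 c [528.1   4.2] mean [528.1   5.5] d 51.6
px 367 272 1788 z 0.2037 c [581. -70.] mean [580.4 -67.7] d 52.3
tin
px 365 192 1244 z 0.0993 c [592.7  -7. ] mean [592.1  -6.1] d 54.3
```

View pics/w1.png

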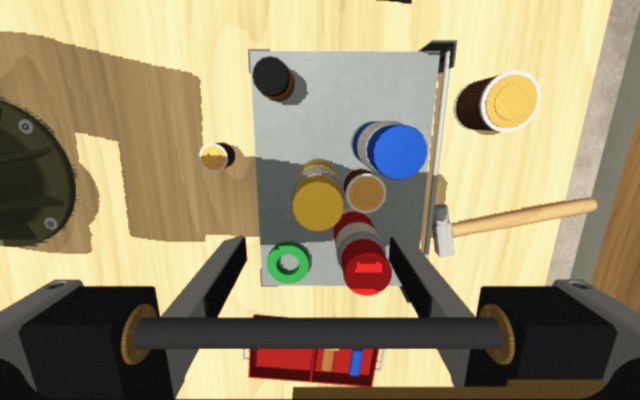

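The wrist view agrees with the top view: yellow cap at (318,200), blue (398,150), red (367,272), tin lid (365,192). Now I descend on yellow and grip it.

Emit:
step_arm(
  plan=[
    {"dx": 0,"dy": 0,"dz": 0.3,"rx": 0,"ry": 0,"rz": 0,"claw": 0},
    {"dx": 0,"dy": 0,"dz": 0.4,"rx": 0,"ry": 0,"rz": 0,"claw": 0},
    {"dx": 0,"dy": 0,"dz": 0.3,"rx": 0,"ry": 0,"rz": 0,"claw": 0},
    {"dx": 0,"dy": 0,"dz": 0.2,"rx": 0,"ry": 0,"rz": 0,"claw": 0},
    {"dx": 0,"dy": 0,"dz": 0.1,"rx": 0,"ry": 0,"rz": 0,"claw": 0},
    {"dx": 0,"dy": 0,"dz": 0.06,"rx": 0,"ry": 0,"rz": 0,"claw": 0},
    {"dx": 0,"dy": 0,"dz": 0,"rx": 0,"ry": 0,"rz": 0,"claw": 0.3},
    {"dx": 0,"dy": 0,"dz": 0,"rx": 0,"ry": 0,"rz": 0,"claw": 0.4},
    {"dx": 0,"dy": 0,"dz": 0,"rx": 0,"ry": 0,"rz": 0,"claw": 0.5},
    {"dx": 0,"dy": 0,"dz": 0,"rx": 0,"ry": 0,"rz": 0,"claw": 0.6},
  ],
)

```text
time_s: 4.85
ee_pos: [0.5285, 0.0048, 0.1871]
eef_rot: [3.141, 0.0, 1.571]
force: [0.3, 0.5, 0.5]
grip_width: 0.0655
grip_force: 0.0
```

Emit:
step_arm(
  plan=[
    {"dx": 0,"dy": 0,"dz": 0,"rx": 0,"ry": 0,"rz": 0,"claw": 1},
    {"dx": 0,"dy": 0,"dz": 0,"rx": 0,"ry": 0,"rz": 0,"claw": 1},
    {"dx": 0,"dy": 0,"dz": 0,"rx": 0,"ry": 0,"rz": 0,"claw": 1},
  ],
)

```text
time_s: 5.15
ee_pos: [0.5283, 0.0048, 0.1866]
eef_rot: [3.141, 0.0, 1.571]
force: [-0.8, 0.4, 1.6]
grip_width: 0.0513
grip_force: 30.0
```

Emit:
step_arm(
  plan=[
    {"dx": 0,"dy": 0,"dz": -0.1,"rx": 0,"ry": 0,"rz": 0,"claw": 1},
    {"dx": 0,"dy": 0,"dz": -0.2,"rx": 0,"ry": 0,"rz": 0,"claw": 1},
    {"dx": 0,"dy": 0,"dz": -0.3,"rx": 0,"ry": 0,"rz": 0,"claw": 1},
    {"dx": 0,"dy": 0,"dz": -0.2,"rx": 0,"ry": 0,"rz": 0,"claw": 1},
    {"dx": 0,"dy": 0,"dz": -0.1,"rx": 0,"ry": 0,"rz": 0,"claw": 1},
    {"dx": 0.15,"dy": -0.05,"dz": 0,"rx": 0,"ry": 0,"rz": 0,"claw": 1},
    {"dx": 0.25,"dy": -0.08,"dz": 0,"rx": 0,"ry": 0,"rz": 0,"claw": 1},
    {"dx": 0.31,"dy": -0.1,"dz": 0,"rx": 0,"ry": 0,"rz": 0,"claw": 1},
    {"dx": 0.31,"dy": -0.1,"dz": 0,"rx": 0,"ry": 0,"rz": 0,"claw": 1},
    {"dx": 0.31,"dy": -0.1,"dz": 0,"rx": 0,"ry": 0,"rz": 0,"claw": 1},
  ],
)

```text
time_s: 6.15
ee_pos: [0.4839, 0.1395, 0.2753]
eef_rot: [-3.14, 0.0, 1.571]
force: [0.8, 1.0, -1.6]
grip_width: 0.0516
grip_force: 30.0
```

Emit:
step_arm(
  plan=[
    {"dx": 0.32,"dy": -0.1,"dz": 0,"rx": 0,"ry": 0,"rz": 0,"claw": 1},
    {"dx": 0.32,"dy": -0.1,"dz": 0,"rx": 0,"ry": 0,"rz": 0,"claw": 1},
    {"dx": 0.32,"dy": -0.1,"dz": 0,"rx": 0,"ry": 0,"rz": 0,"claw": 1},
    {"dx": 0.32,"dy": -0.1,"dz": 0,"rx": 0,"ry": 0,"rz": 0,"claw": 1},
    {"dx": 0.32,"dy": -0.1,"dz": 0,"rx": 0,"ry": 0,"rz": 0,"claw": 1},
    {"dx": 0.25,"dy": -0.08,"dz": 0,"rx": 0,"ry": 0,"rz": 0,"claw": 1},
    {"dx": 0.15,"dy": -0.05,"dz": 0,"rx": 0,"ry": 0,"rz": 0,"claw": 1},
    {"dx": 0.09,"dy": -0.02,"dz": 0,"rx": 0,"ry": 0,"rz": 0,"claw": 1},
    {"dx": 0,"dy": 0,"dz": 0,"rx": 0,"ry": 0,"rz": 0,"claw": 1},
    {"dx": 0,"dy": 0,"dz": 0,"rx": 0,"ry": 0,"rz": 0,"claw": 1},
  ],
)

```text
time_s: 7.15
ee_pos: [0.4205, 0.3462, 0.2762]
eef_rot: [-3.141, 0.0, 1.57]
force: [-0.6, -0.2, -1.4]
grip_width: 0.0518
grip_force: 30.0
```

Emit:
step_arm(
  plan=[
    {"dx": 0,"dy": 0,"dz": 0.2,"rx": 0,"ry": 0,"rz": 0,"claw": 1},
    {"dx": 0,"dy": 0,"dz": 0.3,"rx": 0,"ry": 0,"rz": 0,"claw": 1},
    {"dx": 0,"dy": 0,"dz": 0.3,"rx": 0,"ry": 0,"rz": 0,"claw": 1},
    {"dx": 0,"dy": 0,"dz": 0.2,"rx": 0,"ry": 0,"rz": 0,"claw": 1},
    {"dx": 0,"dy": 0,"dz": 0.1,"rx": 0,"ry": 0,"rz": 0,"claw": 1},
    {"dx": 0,"dy": 0,"dz": 0.06,"rx": 0,"ry": 0,"rz": 0,"claw": 1},
    {"dx": 0,"dy": 0,"dz": 0.04,"rx": 0,"ry": 0,"rz": 0,"claw": 1},
    {"dx": 0,"dy": 0,"dz": 0.03,"rx": 0,"ry": 0,"rz": 0,"claw": 1},
    {"dx": 0,"dy": 0,"dz": 0,"rx": 0,"ry": 0,"rz": 0,"claw": 1},
  ],
)

```text
time_s: 8.05
ee_pos: [0.4204, 0.3469, 0.1537]
eef_rot: [3.141, -0.0, 1.571]
force: [-0.4, 0.2, -2.2]
grip_width: 0.0517
grip_force: 30.0
```

Emit:
step_arm(
  plan=[
    {"dx": 0,"dy": 0,"dz": 0.015,"rx": 0,"ry": 0,"rz": 0,"claw": 1},
    {"dx": 0,"dy": 0,"dz": 0.015,"rx": 0,"ry": 0,"rz": 0,"claw": 1},
    {"dx": 0,"dy": 0,"dz": 0.005,"rx": 0,"ry": 0,"rz": 0,"claw": 1},
    {"dx": 0,"dy": 0,"dz": 0,"rx": 0,"ry": 0,"rz": 0,"claw": 1},
  ],
)

```text
time_s: 8.45
ee_pos: [0.4204, 0.347, 0.1506]
eef_rot: [3.141, -0.001, 1.571]
force: [-1.6, -0.8, 5.0]
grip_width: 0.0517
grip_force: 30.0
```

Emit:
step_arm(
  plan=[
    {"dx": 0,"dy": 0,"dz": 0,"rx": 0,"ry": 0,"rz": 0,"claw": 0.35},
    {"dx": 0,"dy": 0,"dz": 0,"rx": 0,"ry": 0,"rz": 0,"claw": 0},
    {"dx": 0,"dy": 0,"dz": 0,"rx": 0,"ry": 0,"rz": 0,"claw": 0},
    {"dx": 0,"dy": 0,"dz": 0,"rx": 0,"ry": 0,"rz": 0,"claw": 0},
    {"dx": 0,"dy": 0,"dz": -0.2,"rx": 0,"ry": 0,"rz": 0,"claw": 0},
    {"dx": 0,"dy": 0,"dz": -0.4,"rx": 0,"ry": 0,"rz": 0,"claw": 0},
    {"dx": 0,"dy": 0,"dz": -0.4,"rx": 0,"ry": 0,"rz": 0,"claw": 0},
    {"dx": 0,"dy": 0,"dz": -0.2,"rx": 0,"ry": 0,"rz": 0,"claw": 0},
    {"dx": -0.2,"dy": 0.13,"dz": 0,"rx": 0,"ry": 0,"rz": 0,"claw": 0},
  ],
)

```text
time_s: 9.35
ee_pos: [0.4332, 0.3284, 0.2733]
eef_rot: [3.137, -0.003, 1.573]
force: [-0.1, -0.1, -2.0]
grip_width: 0.0938
grip_force: 0.0
```

Emit:
step_arm(
  plan=[
    {"dx": -0.35,"dy": 0.22,"dz": 0,"rx": 0,"ry": 0,"rz": 0,"claw": 0},
    {"dx": -0.35,"dy": 0.22,"dz": 0,"rx": 0,"ry": 0,"rz": 0,"claw": 0},
    {"dx": -0.35,"dy": 0.22,"dz": 0,"rx": 0,"ry": 0,"rz": 0,"claw": 0},
    {"dx": -0.35,"dy": 0.22,"dz": 0,"rx": 0,"ry": 0,"rz": 0,"claw": 0},
    {"dx": -0.35,"dy": 0.22,"dz": 0,"rx": 0,"ry": 0,"rz": 0,"claw": 0},
    {"dx": -0.35,"dy": 0.22,"dz": 0,"rx": 0,"ry": 0,"rz": 0,"claw": 0},
    {"dx": -0.35,"dy": 0.22,"dz": 0,"rx": 0,"ry": 0,"rz": 0,"claw": 0},
    {"dx": -0.2,"dy": 0.13,"dz": 0,"rx": 0,"ry": 0,"rz": 0,"claw": 0},
    {"dx": -0.045,"dy": 0.044,"dz": 0,"rx": 0,"ry": 0,"rz": 0,"claw": 0},
    {"dx": 0,"dy": 0,"dz": 0,"rx": 0,"ry": 0,"rz": 0,"claw": 0},
  ],
)

```text
time_s: 10.35
ee_pos: [0.6048, 0.0571, 0.2696]
eef_rot: [-3.141, -0.0, 1.57]
force: [-0.1, 0.1, 0.3]
grip_width: 0.0939
grip_force: 0.0
```

Emit:
step_arm(
  plan=[
    {"dx": 0,"dy": 0,"dz": 0.2,"rx": 0,"ry": 0,"rz": 0,"claw": 0},
    {"dx": 0,"dy": 0,"dz": 0.3,"rx": 0,"ry": 0,"rz": 0,"claw": 0},
    {"dx": 0,"dy": 0,"dz": 0.2,"rx": 0,"ry": 0,"rz": 0,"claw": 0},
    {"dx": 0,"dy": 0,"dz": 0.1,"rx": 0,"ry": 0,"rz": 0,"claw": 0},
    {"dx": 0,"dy": 0,"dz": 0.03,"rx": 0,"ry": 0,"rz": 0,"claw": 0},
    {"dx": 0,"dy": 0,"dz": 0,"rx": 0,"ry": 0,"rz": 0,"claw": 0.3},
    {"dx": 0,"dy": 0,"dz": 0,"rx": 0,"ry": 0,"rz": 0,"claw": 0.4},
    {"dx": 0,"dy": 0,"dz": 0,"rx": 0,"ry": 0,"rz": 0,"claw": 0.6},
    {"dx": 0,"dy": 0,"dz": 0,"rx": 0,"ry": 0,"rz": 0,"claw": 1},
    {"dx": 0,"dy": 0,"dz": 0,"rx": 0,"ry": 0,"rz": 0,"claw": 1},
  ],
)

```text
time_s: 11.35
ee_pos: [0.6047, 0.0573, 0.1873]
eef_rot: [3.141, -0.0, 1.571]
force: [1.0, 0.1, 0.0]
grip_width: 0.0575
grip_force: 0.0
```

Emit:
step_arm(
  plan=[
    {"dx": 0,"dy": 0,"dz": 0,"rx": 0,"ry": 0,"rz": 0,"claw": 1},
    {"dx": 0,"dy": 0,"dz": 0,"rx": 0,"ry": 0,"rz": 0,"claw": 1},
    {"dx": 0,"dy": 0,"dz": 0,"rx": 0,"ry": 0,"rz": 0,"claw": 1},
  ],
)

```text
time_s: 11.65
ee_pos: [0.6048, 0.0573, 0.1871]
eef_rot: [3.141, -0.0, 1.571]
force: [0.0, -0.2, 1.1]
grip_width: 0.0515
grip_force: 30.0
```

Emit:
step_arm(
  plan=[
    {"dx": 0,"dy": 0,"dz": -0.1,"rx": 0,"ry": 0,"rz": 0,"claw": 1},
    {"dx": 0,"dy": 0,"dz": -0.2,"rx": 0,"ry": 0,"rz": 0,"claw": 1},
    {"dx": 0,"dy": 0,"dz": -0.3,"rx": 0,"ry": 0,"rz": 0,"claw": 1},
    {"dx": 0,"dy": 0,"dz": -0.2,"rx": 0,"ry": 0,"rz": 0,"claw": 1},
    {"dx": 0,"dy": 0,"dz": -0.1,"rx": 0,"ry": 0,"rz": 0,"claw": 1},
    {"dx": 0.15,"dy": 0.014,"dz": 0,"rx": 0,"ry": 0,"rz": 0,"claw": 1},
    {"dx": 0.25,"dy": 0.014,"dz": 0,"rx": 0,"ry": 0,"rz": 0,"claw": 1},
    {"dx": 0.35,"dy": 0.014,"dz": 0,"rx": 0,"ry": 0,"rz": 0,"claw": 1},
    {"dx": 0.35,"dy": 0.014,"dz": 0,"rx": 0,"ry": 0,"rz": 0,"claw": 1},
    {"dx": 0.35,"dy": 0.014,"dz": 0,"rx": 0,"ry": 0,"rz": 0,"claw": 1},
  ],
)

```text
time_s: 12.65
ee_pos: [0.611, 0.2046, 0.2753]
eef_rot: [-3.139, 0.0, 1.571]
force: [0.1, -0.0, -3.5]
grip_width: 0.0516
grip_force: 30.0
```

Emit:
step_arm(
  plan=[
    {"dx": 0.35,"dy": 0.014,"dz": 0,"rx": 0,"ry": 0,"rz": 0,"claw": 1},
    {"dx": 0.35,"dy": 0.014,"dz": 0,"rx": 0,"ry": 0,"rz": 0,"claw": 1},
    {"dx": 0.25,"dy": 0.014,"dz": 0,"rx": 0,"ry": 0,"rz": 0,"claw": 1},
    {"dx": 0.15,"dy": 0.014,"dz": 0,"rx": 0,"ry": 0,"rz": 0,"claw": 1},
    {"dx": 0.13,"dy": 0.014,"dz": 0,"rx": 0,"ry": 0,"rz": 0,"claw": 1},
    {"dx": 0,"dy": 0,"dz": 0,"rx": 0,"ry": 0,"rz": 0,"claw": 1},
    {"dx": 0,"dy": 0,"dz": 0,"rx": 0,"ry": 0,"rz": 0,"claw": 1},
  ],
)

```text
time_s: 13.35
ee_pos: [0.6182, 0.3256, 0.2756]
eef_rot: [-3.14, 0.001, 1.571]
force: [-0.1, 0.0, -2.9]
grip_width: 0.0513
grip_force: 30.0
```

Emit:
step_arm(
  plan=[
    {"dx": 0,"dy": 0,"dz": 0.2,"rx": 0,"ry": 0,"rz": 0,"claw": 1},
    {"dx": 0,"dy": 0,"dz": 0.3,"rx": 0,"ry": 0,"rz": 0,"claw": 1},
    {"dx": 0,"dy": 0,"dz": 0.3,"rx": 0,"ry": 0,"rz": 0,"claw": 1},
    {"dx": 0,"dy": 0,"dz": 0.2,"rx": 0,"ry": 0,"rz": 0,"claw": 1},
    {"dx": 0,"dy": 0,"dz": 0.1,"rx": 0,"ry": 0,"rz": 0,"claw": 1},
    {"dx": 0,"dy": 0,"dz": 0.06,"rx": 0,"ry": 0,"rz": 0,"claw": 1},
    {"dx": 0,"dy": 0,"dz": 0.04,"rx": 0,"ry": 0,"rz": 0,"claw": 1},
    {"dx": 0,"dy": 0,"dz": 0.03,"rx": 0,"ry": 0,"rz": 0,"claw": 1},
    {"dx": 0,"dy": 0,"dz": 0,"rx": 0,"ry": 0,"rz": 0,"claw": 1},
  ],
)

```text
time_s: 14.25
ee_pos: [0.6187, 0.3254, 0.1543]
eef_rot: [3.141, -0.0, 1.571]
force: [-1.0, -0.4, -2.8]
grip_width: 0.0517
grip_force: 30.0
```

Emit:
step_arm(
  plan=[
    {"dx": 0,"dy": 0,"dz": 0.015,"rx": 0,"ry": 0,"rz": 0,"claw": 1},
    {"dx": 0,"dy": 0,"dz": 0.01,"rx": 0,"ry": 0,"rz": 0,"claw": 1},
    {"dx": 0,"dy": 0,"dz": 0,"rx": 0,"ry": 0,"rz": 0,"claw": 1},
  ],
)

```text
time_s: 14.55
ee_pos: [0.6186, 0.3254, 0.1514]
eef_rot: [-3.142, -0.0, 1.571]
force: [0.4, 0.4, -3.2]
grip_width: 0.0515
grip_force: 30.0
```

Emit:
step_arm(
  plan=[
    {"dx": 0,"dy": 0,"dz": 0.006,"rx": 0,"ry": 0,"rz": 0,"claw": 1},
    {"dx": 0,"dy": 0,"dz": 0.004,"rx": 0,"ry": 0,"rz": 0,"claw": 1},
    {"dx": 0,"dy": 0,"dz": 0,"rx": 0,"ry": 0,"rz": 0,"claw": 1},
  ],
)

```text
time_s: 14.85
ee_pos: [0.6187, 0.3255, 0.1511]
eef_rot: [3.141, -0.0, 1.571]
force: [-0.8, 0.3, 3.4]
grip_width: 0.0516
grip_force: 30.0
```

Emit:
step_arm(
  plan=[
    {"dx": 0,"dy": 0,"dz": 0,"rx": 0,"ry": 0,"rz": 0,"claw": 0.35},
    {"dx": 0,"dy": 0,"dz": 0,"rx": 0,"ry": 0,"rz": 0,"claw": 0},
    {"dx": 0,"dy": 0,"dz": 0,"rx": 0,"ry": 0,"rz": 0,"claw": 0},
    {"dx": 0,"dy": 0,"dz": 0,"rx": 0,"ry": 0,"rz": 0,"claw": 0},
    {"dx": 0,"dy": 0,"dz": -0.2,"rx": 0,"ry": 0,"rz": 0,"claw": 0},
    {"dx": 0,"dy": 0,"dz": -0.4,"rx": 0,"ry": 0,"rz": 0,"claw": 0},
    {"dx": 0,"dy": 0,"dz": -0.4,"rx": 0,"ry": 0,"rz": 0,"claw": 0},
    {"dx": 0,"dy": 0,"dz": -0.2,"rx": 0,"ry": 0,"rz": 0,"claw": 0},
    {"dx": -0.2,"dy": -0.02,"dz": 0,"rx": 0,"ry": 0,"rz": 0,"claw": 0},
    {"dx": -0.35,"dy": -0.036,"dz": 0,"rx": 0,"ry": 0,"rz": 0,"claw": 0},
  ],
)

```text
time_s: 15.85
ee_pos: [0.6128, 0.2712, 0.2705]
eef_rot: [3.141, -0.0, 1.573]
force: [0.9, -0.0, -0.7]
grip_width: 0.0943
grip_force: 0.0
```

Emit:
step_arm(
  plan=[
    {"dx": -0.4,"dy": -0.04,"dz": 0,"rx": 0,"ry": 0,"rz": 0,"claw": 0},
    {"dx": -0.4,"dy": -0.04,"dz": 0,"rx": 0,"ry": 0,"rz": 0,"claw": 0},
    {"dx": -0.4,"dy": -0.04,"dz": 0,"rx": 0,"ry": 0,"rz": 0,"claw": 0},
    {"dx": -0.4,"dy": -0.04,"dz": 0,"rx": 0,"ry": 0,"rz": 0,"claw": 0},
    {"dx": -0.4,"dy": -0.04,"dz": 0,"rx": 0,"ry": 0,"rz": 0,"claw": 0},
    {"dx": -0.4,"dy": -0.04,"dz": 0,"rx": 0,"ry": 0,"rz": 0,"claw": 0},
    {"dx": -0.4,"dy": -0.04,"dz": 0,"rx": 0,"ry": 0,"rz": 0,"claw": 0},
    {"dx": -0.4,"dy": -0.02,"dz": 0,"rx": 0,"ry": 0,"rz": 0,"claw": 0},
    {"dx": -0.2,"dy": -0.02,"dz": 0,"rx": 0,"ry": 0,"rz": 0,"claw": 0},
    {"dx": 0,"dy": 0,"dz": 0,"rx": 0,"ry": 0,"rz": 0,"claw": 0},
  ],
)

```text
time_s: 16.85
ee_pos: [0.5808, -0.072, 0.2705]
eef_rot: [3.142, 0.0, 1.568]
force: [0.3, -0.2, 0.5]
grip_width: 0.0943
grip_force: 0.0
```

Emit:
step_arm(
  plan=[
    {"dx": 0,"dy": 0,"dz": 0.2,"rx": 0,"ry": 0,"rz": 0,"claw": 0},
    {"dx": 0,"dy": 0,"dz": 0.1,"rx": 0,"ry": 0,"rz": 0,"claw": 0},
    {"dx": 0,"dy": 0,"dz": 0,"rx": 0,"ry": 0,"rz": 0,"claw": 0},
  ],
)

```text
time_s: 17.15
ee_pos: [0.5807, -0.0687, 0.239]
eef_rot: [-3.139, -0.001, 1.572]
force: [0.3, 0.5, 0.3]
grip_width: 0.0941
grip_force: 0.0
```

```bash
python3 - <<'E'
from h import *
p=viewer.camera("top"); save("top1.png",p["img"]); W=cloud(p)
discs(W[:,150:245],.15,.185); discs(W[:,:],.09,.108)
E
```

```text
px 31 173 423 z 0.1687 c [618.6 325.5] mean [617.2 323. ] d 52.1
px 18 258 449 z 0.1686 c [419.8 346.2] mean [419.9 344.1] d 52.2
```

View pics/top1.png

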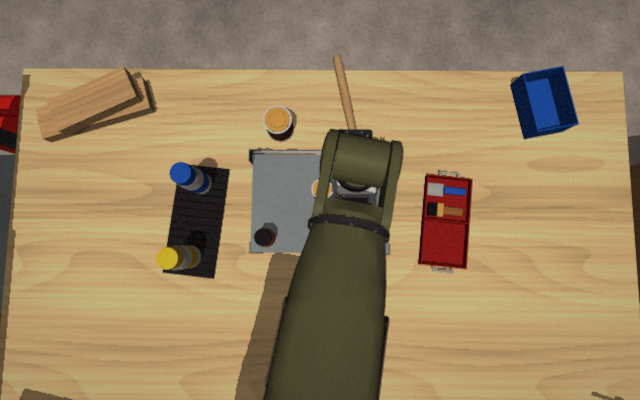

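Blue (181,173) and yellow (168,258) both stand on the mat with their cap tops at z = 0.169. Next is red.

Emit:
step_arm(
  plan=[
    {"dx": 0,"dy": 0,"dz": 0.2,"rx": 0,"ry": 0,"rz": 0,"claw": 0},
    {"dx": 0,"dy": 0,"dz": 0.2,"rx": 0,"ry": 0,"rz": 0,"claw": 0},
    {"dx": 0,"dy": 0,"dz": 0.1,"rx": 0,"ry": 0,"rz": 0,"claw": 0},
    {"dx": 0,"dy": 0,"dz": 0.03,"rx": 0,"ry": 0,"rz": 0,"claw": 0},
    {"dx": 0,"dy": 0,"dz": 0,"rx": 0,"ry": 0,"rz": 0,"claw": 0.3},
    {"dx": 0,"dy": 0,"dz": 0,"rx": 0,"ry": 0,"rz": 0,"claw": 0.4},
    {"dx": 0,"dy": 0,"dz": 0,"rx": 0,"ry": 0,"rz": 0,"claw": 0.6},
    {"dx": 0,"dy": 0,"dz": 0,"rx": 0,"ry": 0,"rz": 0,"claw": 1},
    {"dx": 0,"dy": 0,"dz": 0,"rx": 0,"ry": 0,"rz": 0,"claw": 1},
    {"dx": 0,"dy": 0,"dz": 0,"rx": 0,"ry": 0,"rz": 0,"claw": 1},
  ],
)

```text
time_s: 18.2
ee_pos: [0.5812, -0.0697, 0.1876]
eef_rot: [3.141, 0.0, 1.571]
force: [-0.1, 0.4, 1.0]
grip_width: 0.0514
grip_force: 30.0
```

Emit:
step_arm(
  plan=[
    {"dx": 0,"dy": 0,"dz": 0,"rx": 0,"ry": 0,"rz": 0,"claw": 1},
    {"dx": 0,"dy": 0,"dz": 0,"rx": 0,"ry": 0,"rz": 0,"claw": 1},
  ],
)

```text
time_s: 18.4
ee_pos: [0.5812, -0.0697, 0.1876]
eef_rot: [3.141, 0.0, 1.571]
force: [0.1, 0.2, 1.6]
grip_width: 0.0515
grip_force: 30.0
```

Emit:
step_arm(
  plan=[
    {"dx": 0,"dy": 0,"dz": -0.1,"rx": 0,"ry": 0,"rz": 0,"claw": 1},
    {"dx": 0,"dy": 0,"dz": -0.2,"rx": 0,"ry": 0,"rz": 0,"claw": 1},
    {"dx": 0,"dy": 0,"dz": -0.3,"rx": 0,"ry": 0,"rz": 0,"claw": 1},
    {"dx": 0,"dy": 0,"dz": -0.2,"rx": 0,"ry": 0,"rz": 0,"claw": 1},
    {"dx": 0,"dy": 0,"dz": -0.1,"rx": 0,"ry": 0,"rz": 0,"claw": 1},
    {"dx": 0.15,"dy": -0.02,"dz": 0,"rx": 0,"ry": 0,"rz": 0,"claw": 1},
    {"dx": 0.25,"dy": -0.04,"dz": 0,"rx": 0,"ry": 0,"rz": 0,"claw": 1},
    {"dx": 0.35,"dy": -0.05,"dz": 0,"rx": 0,"ry": 0,"rz": 0,"claw": 1},
    {"dx": 0.4,"dy": -0.06,"dz": 0,"rx": 0,"ry": 0,"rz": 0,"claw": 1},
    {"dx": 0.4,"dy": -0.06,"dz": 0,"rx": 0,"ry": 0,"rz": 0,"claw": 1},
  ],
)

```text
time_s: 19.4
ee_pos: [0.557, 0.0874, 0.2761]
eef_rot: [-3.139, -0.0, 1.571]
force: [0.0, 1.0, -3.3]
grip_width: 0.0519
grip_force: 30.0
```

Emit:
step_arm(
  plan=[
    {"dx": 0.4,"dy": -0.06,"dz": 0,"rx": 0,"ry": 0,"rz": 0,"claw": 1},
    {"dx": 0.4,"dy": -0.06,"dz": 0,"rx": 0,"ry": 0,"rz": 0,"claw": 1},
    {"dx": 0.4,"dy": -0.06,"dz": 0,"rx": 0,"ry": 0,"rz": 0,"claw": 1},
    {"dx": 0.4,"dy": -0.06,"dz": 0,"rx": 0,"ry": 0,"rz": 0,"claw": 1},
    {"dx": 0.35,"dy": -0.05,"dz": 0,"rx": 0,"ry": 0,"rz": 0,"claw": 1},
    {"dx": 0.25,"dy": -0.04,"dz": 0,"rx": 0,"ry": 0,"rz": 0,"claw": 1},
    {"dx": 0.15,"dy": -0.03,"dz": 0,"rx": 0,"ry": 0,"rz": 0,"claw": 1},
    {"dx": 0.155,"dy": -0.02,"dz": 0,"rx": 0,"ry": 0,"rz": 0,"claw": 1},
    {"dx": 0,"dy": 0,"dz": 0,"rx": 0,"ry": 0,"rz": 0,"claw": 1},
    {"dx": 0,"dy": 0,"dz": 0,"rx": 0,"ry": 0,"rz": 0,"claw": 1},
  ],
)

```text
time_s: 20.4
ee_pos: [0.5201, 0.3353, 0.2772]
eef_rot: [-3.141, 0.001, 1.571]
force: [1.1, -0.8, -3.7]
grip_width: 0.0517
grip_force: 30.0
```

Emit:
step_arm(
  plan=[
    {"dx": 0,"dy": 0,"dz": 0.2,"rx": 0,"ry": 0,"rz": 0,"claw": 1},
    {"dx": 0,"dy": 0,"dz": 0.3,"rx": 0,"ry": 0,"rz": 0,"claw": 1},
    {"dx": 0,"dy": 0,"dz": 0.3,"rx": 0,"ry": 0,"rz": 0,"claw": 1},
    {"dx": 0,"dy": 0,"dz": 0.2,"rx": 0,"ry": 0,"rz": 0,"claw": 1},
    {"dx": 0,"dy": 0,"dz": 0.1,"rx": 0,"ry": 0,"rz": 0,"claw": 1},
    {"dx": 0,"dy": 0,"dz": 0.06,"rx": 0,"ry": 0,"rz": 0,"claw": 1},
    {"dx": 0,"dy": 0,"dz": 0.04,"rx": 0,"ry": 0,"rz": 0,"claw": 1},
    {"dx": 0,"dy": 0,"dz": 0.03,"rx": 0,"ry": 0,"rz": 0,"claw": 1},
    {"dx": 0,"dy": 0,"dz": 0,"rx": 0,"ry": 0,"rz": 0,"claw": 1},
  ],
)

```text
time_s: 21.3
ee_pos: [0.5202, 0.3358, 0.1547]
eef_rot: [3.141, -0.0, 1.571]
force: [-0.5, 0.8, -3.8]
grip_width: 0.0514
grip_force: 30.0
```

Emit:
step_arm(
  plan=[
    {"dx": 0,"dy": 0,"dz": 0.015,"rx": 0,"ry": 0,"rz": 0,"claw": 1},
    {"dx": 0,"dy": 0,"dz": 0.015,"rx": 0,"ry": 0,"rz": 0,"claw": 1},
    {"dx": 0,"dy": 0,"dz": 0,"rx": 0,"ry": 0,"rz": 0,"claw": 1},
  ],
)

```text
time_s: 21.6
ee_pos: [0.5201, 0.3359, 0.1517]
eef_rot: [3.141, -0.0, 1.571]
force: [1.0, -0.1, -2.4]
grip_width: 0.0516
grip_force: 30.0
```

Emit:
step_arm(
  plan=[
    {"dx": 0,"dy": 0,"dz": 0.006,"rx": 0,"ry": 0,"rz": 0,"claw": 1},
    {"dx": 0,"dy": 0,"dz": 0.003,"rx": 0,"ry": 0,"rz": 0,"claw": 1},
    {"dx": 0,"dy": 0,"dz": 0,"rx": 0,"ry": 0,"rz": 0,"claw": 1},
  ],
)

```text
time_s: 21.9
ee_pos: [0.5202, 0.336, 0.1516]
eef_rot: [3.141, -0.001, 1.571]
force: [-1.0, -0.1, 5.7]
grip_width: 0.0515
grip_force: 30.0
```

Emit:
step_arm(
  plan=[
    {"dx": 0,"dy": 0,"dz": 0,"rx": 0,"ry": 0,"rz": 0,"claw": 0.35},
    {"dx": 0,"dy": 0,"dz": 0,"rx": 0,"ry": 0,"rz": 0,"claw": 0},
    {"dx": 0,"dy": 0,"dz": 0,"rx": 0,"ry": 0,"rz": 0,"claw": 0},
    {"dx": 0,"dy": 0,"dz": 0,"rx": 0,"ry": 0,"rz": 0,"claw": 0},
    {"dx": 0,"dy": 0,"dz": -0.2,"rx": 0,"ry": 0,"rz": 0,"claw": 0},
    {"dx": 0,"dy": 0,"dz": -0.4,"rx": 0,"ry": 0,"rz": 0,"claw": 0},
    {"dx": 0,"dy": 0,"dz": -0.4,"rx": 0,"ry": 0,"rz": 0,"claw": 0},
    {"dx": 0,"dy": 0,"dz": -0.2,"rx": 0,"ry": 0,"rz": 0,"claw": 0},
    {"dx": -0.2,"dy": 0.04,"dz": 0,"rx": 0,"ry": 0,"rz": 0,"claw": 0},
    {"dx": -0.35,"dy": 0.07,"dz": 0,"rx": 0,"ry": 0,"rz": 0,"claw": 0},
  ],
)

```text
time_s: 22.9
ee_pos: [0.5308, 0.2815, 0.271]
eef_rot: [3.141, -0.001, 1.573]
force: [-0.4, 0.2, -0.5]
grip_width: 0.0942
grip_force: 0.0
```

Emit:
step_arm(
  plan=[
    {"dx": -0.4,"dy": 0.085,"dz": 0,"rx": 0,"ry": 0,"rz": 0,"claw": 0},
    {"dx": -0.4,"dy": 0.085,"dz": 0,"rx": 0,"ry": 0,"rz": 0,"claw": 0},
    {"dx": -0.4,"dy": 0.085,"dz": 0,"rx": 0,"ry": 0,"rz": 0,"claw": 0},
    {"dx": -0.4,"dy": 0.085,"dz": 0,"rx": 0,"ry": 0,"rz": 0,"claw": 0},
    {"dx": -0.4,"dy": 0.085,"dz": 0,"rx": 0,"ry": 0,"rz": 0,"claw": 0},
    {"dx": -0.4,"dy": 0.085,"dz": 0,"rx": 0,"ry": 0,"rz": 0,"claw": 0},
    {"dx": -0.3,"dy": 0.06,"dz": 0,"rx": 0,"ry": 0,"rz": 0,"claw": 0},
    {"dx": -0.17,"dy": 0.044,"dz": 0,"rx": 0,"ry": 0,"rz": 0,"claw": 0},
    {"dx": 0,"dy": 0,"dz": 0,"rx": 0,"ry": 0,"rz": 0,"claw": 0},
    {"dx": 0,"dy": 0,"dz": 0,"rx": 0,"ry": 0,"rz": 0,"claw": 0},
  ],
)

```text
time_s: 23.9
ee_pos: [0.5924, -0.0054, 0.2704]
eef_rot: [-3.141, -0.0, 1.571]
force: [0.0, 0.2, -0.2]
grip_width: 0.0943
grip_force: 0.0
```

```bash
python3 - <<'E'
from h import *
p,W=wrist(); save("w2.png",p["img"]); discs(W,.094,.106); print("mat cans"); discs(W,.155,.18)
E
```

```text
px 317 194 1643 z 0.0993 c [592.8  -7. ] mean [592.5  -6.1] d 54.2
mat cans
```

View pics/w2.png

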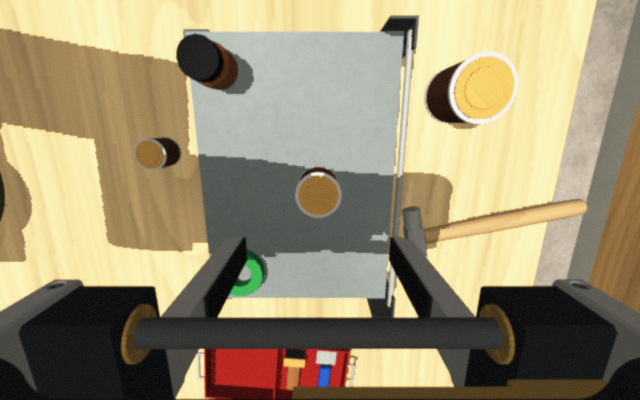

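The tin stands alone on the shelf at (318,195), 54 mm across and right under the hand. I descend and grip it.

Emit:
step_arm(
  plan=[
    {"dx": 0,"dy": 0,"dz": 0.2,"rx": 0,"ry": 0,"rz": 0,"claw": 0},
    {"dx": 0,"dy": 0,"dz": 0.35,"rx": 0,"ry": 0,"rz": 0,"claw": 0},
    {"dx": 0,"dy": 0,"dz": 0.4,"rx": 0,"ry": 0,"rz": 0,"claw": 0},
    {"dx": 0,"dy": 0,"dz": 0.4,"rx": 0,"ry": 0,"rz": 0,"claw": 0},
    {"dx": 0,"dy": 0,"dz": 0.25,"rx": 0,"ry": 0,"rz": 0,"claw": 0},
    {"dx": 0,"dy": 0,"dz": 0.15,"rx": 0,"ry": 0,"rz": 0,"claw": 0},
    {"dx": 0,"dy": 0,"dz": 0.05,"rx": 0,"ry": 0,"rz": 0,"claw": 0},
    {"dx": 0,"dy": 0,"dz": 0,"rx": 0,"ry": 0,"rz": 0,"claw": 0.3},
    {"dx": 0,"dy": 0,"dz": 0,"rx": 0,"ry": 0,"rz": 0,"claw": 0.4},
    {"dx": 0,"dy": 0,"dz": 0,"rx": 0,"ry": 0,"rz": 0,"claw": 0.5},
  ],
)

```text
time_s: 24.95
ee_pos: [0.593, -0.0061, 0.0919]
eef_rot: [3.14, 0.0, 1.571]
force: [0.8, 0.1, 0.2]
grip_width: 0.0735
grip_force: 0.0
```

Emit:
step_arm(
  plan=[
    {"dx": 0,"dy": 0,"dz": 0,"rx": 0,"ry": 0,"rz": 0,"claw": 1},
    {"dx": 0,"dy": 0,"dz": 0,"rx": 0,"ry": 0,"rz": 0,"claw": 1},
    {"dx": 0,"dy": 0,"dz": 0,"rx": 0,"ry": 0,"rz": 0,"claw": 1},
    {"dx": 0,"dy": 0,"dz": 0,"rx": 0,"ry": 0,"rz": 0,"claw": 1},
  ],
)

```text
time_s: 25.35
ee_pos: [0.5927, -0.0062, 0.0909]
eef_rot: [3.141, 0.0, 1.571]
force: [-0.8, 0.1, 3.4]
grip_width: 0.0535
grip_force: 30.0
```

Emit:
step_arm(
  plan=[
    {"dx": 0,"dy": 0,"dz": -0.1,"rx": 0,"ry": 0,"rz": 0,"claw": 1},
    {"dx": 0,"dy": 0,"dz": -0.2,"rx": 0,"ry": 0,"rz": 0,"claw": 1},
    {"dx": 0,"dy": 0,"dz": -0.3,"rx": 0,"ry": 0,"rz": 0,"claw": 1},
    {"dx": 0,"dy": 0,"dz": -0.2,"rx": 0,"ry": 0,"rz": 0,"claw": 1},
    {"dx": -0.15,"dy": -0.06,"dz": 0,"rx": 0,"ry": 0,"rz": 0,"claw": 1},
    {"dx": -0.25,"dy": -0.1,"dz": 0,"rx": 0,"ry": 0,"rz": 0,"claw": 1},
    {"dx": -0.32,"dy": -0.13,"dz": 0,"rx": 0,"ry": 0,"rz": 0,"claw": 1},
    {"dx": -0.32,"dy": -0.13,"dz": 0,"rx": 0,"ry": 0,"rz": 0,"claw": 1},
    {"dx": -0.32,"dy": -0.13,"dz": 0,"rx": 0,"ry": 0,"rz": 0,"claw": 1},
    {"dx": -0.32,"dy": -0.13,"dz": 0,"rx": 0,"ry": 0,"rz": 0,"claw": 1},
  ],
)

```text
time_s: 26.35
ee_pos: [0.5228, -0.1758, 0.1696]
eef_rot: [-3.14, -0.0, 1.571]
force: [0.1, 0.2, -2.8]
grip_width: 0.0536
grip_force: 30.0
```

Emit:
step_arm(
  plan=[
    {"dx": -0.32,"dy": -0.13,"dz": 0,"rx": 0,"ry": 0,"rz": 0,"claw": 1},
    {"dx": -0.32,"dy": -0.13,"dz": 0,"rx": 0,"ry": 0,"rz": 0,"claw": 1},
    {"dx": -0.32,"dy": -0.13,"dz": 0,"rx": 0,"ry": 0,"rz": 0,"claw": 1},
    {"dx": -0.3,"dy": -0.12,"dz": 0,"rx": 0,"ry": 0,"rz": 0,"claw": 1},
    {"dx": -0.2,"dy": -0.08,"dz": 0,"rx": 0,"ry": 0,"rz": 0,"claw": 1},
    {"dx": -0.1,"dy": -0.03,"dz": 0,"rx": 0,"ry": 0,"rz": 0,"claw": 1},
    {"dx": 0,"dy": 0,"dz": 0,"rx": 0,"ry": 0,"rz": 0,"claw": 1},
    {"dx": 0,"dy": 0,"dz": 0,"rx": 0,"ry": 0,"rz": 0,"claw": 1},
  ],
)

```text
time_s: 27.15
ee_pos: [0.4625, -0.3296, 0.1702]
eef_rot: [-3.141, -0.001, 1.571]
force: [-0.1, 0.7, -2.3]
grip_width: 0.0538
grip_force: 30.0
```

```bash
python3 - <<'E'
from h import *
p=viewer.camera("scene"); save("s3.png",p["img"])
E
```

```text
(no output)
```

View pics/s3.png

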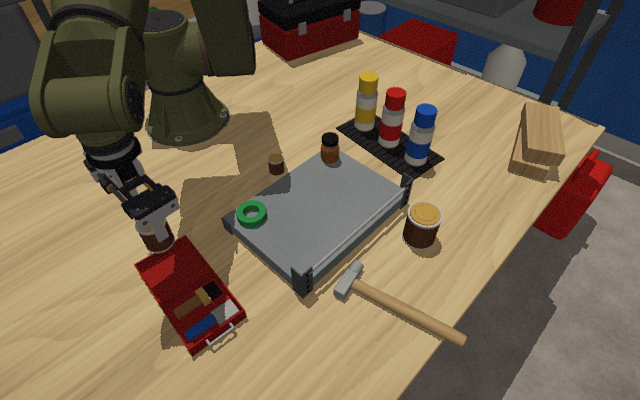

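The three cans stand on the mat at (367,100), (393,115) and (421,135), the shelf is cleared, and the tin hangs over the empty tray end at (158,238). I lower it.

Emit:
step_arm(
  plan=[
    {"dx": 0,"dy": 0,"dz": 0.2,"rx": 0,"ry": 0,"rz": 0,"claw": 1},
    {"dx": 0,"dy": 0,"dz": 0.3,"rx": 0,"ry": 0,"rz": 0,"claw": 1},
    {"dx": 0,"dy": 0,"dz": 0.25,"rx": 0,"ry": 0,"rz": 0,"claw": 1},
    {"dx": 0,"dy": 0,"dz": 0.15,"rx": 0,"ry": 0,"rz": 0,"claw": 1},
    {"dx": 0,"dy": 0,"dz": 0.1,"rx": 0,"ry": 0,"rz": 0,"claw": 1},
    {"dx": 0,"dy": 0,"dz": 0.06,"rx": 0,"ry": 0,"rz": 0,"claw": 1},
    {"dx": 0,"dy": 0,"dz": 0.04,"rx": 0,"ry": 0,"rz": 0,"claw": 1},
    {"dx": 0,"dy": 0,"dz": 0.03,"rx": 0,"ry": 0,"rz": 0,"claw": 1},
    {"dx": 0,"dy": 0,"dz": 0.01,"rx": 0,"ry": 0,"rz": 0,"claw": 1},
    {"dx": 0,"dy": 0,"dz": 0,"rx": 0,"ry": 0,"rz": 0,"claw": 1},
  ],
)

```text
time_s: 28.2
ee_pos: [0.4626, -0.3303, 0.0569]
eef_rot: [3.141, 0.0, 1.571]
force: [0.4, -0.2, -2.3]
grip_width: 0.0536
grip_force: 30.0
```

Emit:
step_arm(
  plan=[
    {"dx": 0,"dy": 0,"dz": 0.01,"rx": 0,"ry": 0,"rz": 0,"claw": 1},
    {"dx": 0,"dy": 0,"dz": 0.005,"rx": 0,"ry": 0,"rz": 0,"claw": 1},
    {"dx": 0,"dy": 0,"dz": 0,"rx": 0,"ry": 0,"rz": 0,"claw": 1},
  ],
)

```text
time_s: 28.5
ee_pos: [0.4625, -0.3302, 0.0551]
eef_rot: [3.142, 0.0, 1.571]
force: [0.3, 1.0, -2.5]
grip_width: 0.0535
grip_force: 30.0
```

Emit:
step_arm(
  plan=[
    {"dx": 0,"dy": 0,"dz": 0.005,"rx": 0,"ry": 0,"rz": 0,"claw": 1},
    {"dx": 0,"dy": 0,"dz": 0.005,"rx": 0,"ry": 0,"rz": 0,"claw": 1},
    {"dx": 0,"dy": 0,"dz": 0,"rx": 0,"ry": 0,"rz": 0,"claw": 1},
  ],
)

```text
time_s: 28.8
ee_pos: [0.4626, -0.3303, 0.0549]
eef_rot: [3.141, 0.0, 1.571]
force: [-4.4, 2.8, 7.8]
grip_width: 0.0534
grip_force: 30.0
```

Emit:
step_arm(
  plan=[
    {"dx": 0,"dy": 0,"dz": 0,"rx": 0,"ry": 0,"rz": 0,"claw": 0.35},
    {"dx": 0,"dy": 0,"dz": 0,"rx": 0,"ry": 0,"rz": 0,"claw": 0.15},
    {"dx": 0,"dy": 0,"dz": 0,"rx": 0,"ry": 0,"rz": 0,"claw": 0.15},
    {"dx": 0,"dy": 0,"dz": 0,"rx": 0,"ry": 0,"rz": 0,"claw": 0.15},
    {"dx": 0,"dy": 0,"dz": -0.2,"rx": 0,"ry": 0,"rz": 0,"claw": 0.15},
    {"dx": 0,"dy": 0,"dz": -0.4,"rx": 0,"ry": 0,"rz": 0,"claw": 0.15},
    {"dx": 0,"dy": 0,"dz": -0.45,"rx": 0,"ry": 0,"rz": 0,"claw": 0},
    {"dx": 0,"dy": 0,"dz": -0.45,"rx": 0,"ry": 0,"rz": 0,"claw": 0},
    {"dx": 0,"dy": 0,"dz": -0.2,"rx": 0,"ry": 0,"rz": 0,"claw": 0},
    {"dx": 0.2,"dy": 0.03,"dz": 0,"rx": 0,"ry": 0,"rz": 0,"claw": 0},
  ],
)

```text
time_s: 29.8
ee_pos: [0.466, -0.3118, 0.2275]
eef_rot: [3.137, 0.004, 1.569]
force: [0.4, 0.5, -0.7]
grip_width: 0.0937
grip_force: 0.0
```

Emit:
step_arm(
  plan=[
    {"dx": 0.35,"dy": 0.03,"dz": 0,"rx": 0,"ry": 0,"rz": 0,"claw": 0},
    {"dx": 0.42,"dy": 0.03,"dz": 0,"rx": 0,"ry": 0,"rz": 0,"claw": 0},
    {"dx": 0.42,"dy": 0.03,"dz": 0,"rx": 0,"ry": 0,"rz": 0,"claw": 0},
    {"dx": 0.42,"dy": 0.03,"dz": 0,"rx": 0,"ry": 0,"rz": 0,"claw": 0},
    {"dx": 0.42,"dy": 0.03,"dz": 0,"rx": 0,"ry": 0,"rz": 0,"claw": 0},
    {"dx": 0.42,"dy": 0.03,"dz": 0,"rx": 0,"ry": 0,"rz": 0,"claw": 0},
    {"dx": 0.42,"dy": 0.03,"dz": 0,"rx": 0,"ry": 0,"rz": 0,"claw": 0},
    {"dx": 0.42,"dy": 0.03,"dz": 0,"rx": 0,"ry": 0,"rz": 0,"claw": 0},
    {"dx": 0.42,"dy": 0.03,"dz": 0,"rx": 0,"ry": 0,"rz": 0,"claw": 0},
    {"dx": 0.42,"dy": 0.03,"dz": 0,"rx": 0,"ry": 0,"rz": 0,"claw": 0},
  ],
)

```text
time_s: 30.8
ee_pos: [0.4953, 0.1046, 0.2242]
eef_rot: [3.141, -0.0, 1.571]
force: [0.3, 0.5, 0.6]
grip_width: 0.0939
grip_force: 0.0
```

Emit:
step_arm(
  plan=[
    {"dx": 0.42,"dy": 0.04,"dz": 0,"rx": 0,"ry": 0,"rz": 0,"claw": 0},
    {"dx": 0.42,"dy": 0.04,"dz": 0,"rx": 0,"ry": 0,"rz": 0,"claw": 0},
    {"dx": 0.42,"dy": 0.04,"dz": 0,"rx": 0,"ry": 0,"rz": 0,"claw": 0},
    {"dx": 0.42,"dy": 0.04,"dz": 0,"rx": 0,"ry": 0,"rz": 0,"claw": 0},
    {"dx": 0.35,"dy": 0.04,"dz": 0,"rx": 0,"ry": 0,"rz": 0,"claw": 0},
    {"dx": 0.2,"dy": 0.03,"dz": 0,"rx": 0,"ry": 0,"rz": 0,"claw": 0},
    {"dx": 0.1,"dy": 0.016,"dz": 0,"rx": 0,"ry": 0,"rz": 0,"claw": 0},
    {"dx": 0,"dy": 0,"dz": 0,"rx": 0,"ry": 0,"rz": 0,"claw": 0},
    {"dx": 0,"dy": 0,"dz": 0,"rx": 0,"ry": 0,"rz": 0,"claw": 0},
  ],
)

```text
time_s: 31.7
ee_pos: [0.5201, 0.335, 0.224]
eef_rot: [-3.141, 0.0, 1.57]
force: [0.3, 0.8, 0.4]
grip_width: 0.0937
grip_force: 0.0
```

```bash
python3 - <<'E'
from h import *
p=viewer.camera("top"); save("top4.png",p["img"]); W=cloud(p)
print("tin"); discs(W[:,400:500],.055,.075)
p,W=wrist(); print("caps"); discs(W,.155,.18)
E
```

```text
tin
px 48 243 363 z 0.0646 c [ 461.8 -329.6] mean [ 461.8 -328.7] d 55.0
caps
px 191 210 3576 z 0.1678 c [420.3 346.3] mean [422.6 348.2] d 52.3
px 317 223 3278 z 0.1678 c [520.1 335.6] mean [520.1 337.5] d 51.6
px 441 234 3133 z 0.1677 c [619.  325.2] mean [618.2 328.8] d 52.1
```

View pics/top4.png

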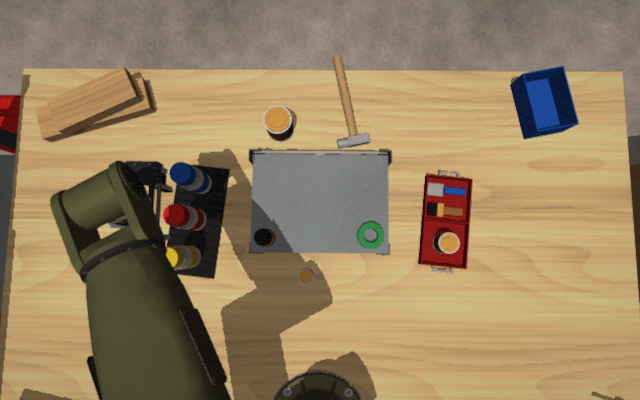

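The tin stands in the tray's empty end at (448,243), lid at z = 0.065. The red cap is right below the hand. I pick red up for its return.

Emit:
step_arm(
  plan=[
    {"dx": 0,"dy": 0,"dz": 0.2,"rx": 0,"ry": 0,"rz": 0,"claw": 0},
    {"dx": 0,"dy": 0,"dz": 0.25,"rx": 0,"ry": 0,"rz": 0,"claw": 0},
    {"dx": 0,"dy": 0,"dz": 0.15,"rx": 0,"ry": 0,"rz": 0,"claw": 0},
    {"dx": 0,"dy": 0,"dz": 0.1,"rx": 0,"ry": 0,"rz": 0,"claw": 0},
    {"dx": 0,"dy": 0,"dz": 0.02,"rx": 0,"ry": 0,"rz": 0,"claw": 0},
    {"dx": 0,"dy": 0,"dz": 0,"rx": 0,"ry": 0,"rz": 0,"claw": 0.3},
    {"dx": 0,"dy": 0,"dz": 0,"rx": 0,"ry": 0,"rz": 0,"claw": 0.4},
    {"dx": 0,"dy": 0,"dz": 0,"rx": 0,"ry": 0,"rz": 0,"claw": 0.6},
    {"dx": 0,"dy": 0,"dz": 0,"rx": 0,"ry": 0,"rz": 0,"claw": 1},
    {"dx": 0,"dy": 0,"dz": 0,"rx": 0,"ry": 0,"rz": 0,"claw": 1},
  ],
)

```text
time_s: 32.8
ee_pos: [0.5201, 0.3359, 0.1523]
eef_rot: [3.141, -0.0, 1.571]
force: [-0.4, 0.1, -0.3]
grip_width: 0.0574
grip_force: 0.0
```

Emit:
step_arm(
  plan=[
    {"dx": 0,"dy": 0,"dz": 0,"rx": 0,"ry": 0,"rz": 0,"claw": 1},
    {"dx": 0,"dy": 0,"dz": 0,"rx": 0,"ry": 0,"rz": 0,"claw": 1},
    {"dx": 0,"dy": 0,"dz": 0,"rx": 0,"ry": 0,"rz": 0,"claw": 1},
  ],
)

```text
time_s: 33.1
ee_pos: [0.5201, 0.3359, 0.1522]
eef_rot: [3.141, -0.0, 1.571]
force: [0.5, 0.6, 0.9]
grip_width: 0.0516
grip_force: 30.0
```

Emit:
step_arm(
  plan=[
    {"dx": 0,"dy": 0,"dz": -0.1,"rx": 0,"ry": 0,"rz": 0,"claw": 1},
    {"dx": 0,"dy": 0,"dz": -0.25,"rx": 0,"ry": 0,"rz": 0,"claw": 1},
    {"dx": 0,"dy": 0,"dz": -0.4,"rx": 0,"ry": 0,"rz": 0,"claw": 1},
    {"dx": 0,"dy": 0,"dz": -0.3,"rx": 0,"ry": 0,"rz": 0,"claw": 1},
    {"dx": 0,"dy": 0,"dz": -0.15,"rx": 0,"ry": 0,"rz": 0,"claw": 1},
    {"dx": -0.15,"dy": 0.02,"dz": 0,"rx": 0,"ry": 0,"rz": 0,"claw": 1},
    {"dx": -0.25,"dy": 0.04,"dz": 0,"rx": 0,"ry": 0,"rz": 0,"claw": 1},
    {"dx": -0.35,"dy": 0.05,"dz": 0,"rx": 0,"ry": 0,"rz": 0,"claw": 1},
    {"dx": -0.4,"dy": 0.06,"dz": 0,"rx": 0,"ry": 0,"rz": 0,"claw": 1},
    {"dx": -0.4,"dy": 0.06,"dz": 0,"rx": 0,"ry": 0,"rz": 0,"claw": 1},
  ],
)

```text
time_s: 34.1
ee_pos: [0.5425, 0.1785, 0.2708]
eef_rot: [-3.139, 0.001, 1.571]
force: [1.4, 0.7, -4.8]
grip_width: 0.0513
grip_force: 30.0
```

Emit:
step_arm(
  plan=[
    {"dx": -0.4,"dy": 0.06,"dz": 0,"rx": 0,"ry": 0,"rz": 0,"claw": 1},
    {"dx": -0.4,"dy": 0.06,"dz": 0,"rx": 0,"ry": 0,"rz": 0,"claw": 1},
    {"dx": -0.4,"dy": 0.06,"dz": 0,"rx": 0,"ry": 0,"rz": 0,"claw": 1},
    {"dx": -0.4,"dy": 0.06,"dz": 0,"rx": 0,"ry": 0,"rz": 0,"claw": 1},
    {"dx": -0.35,"dy": 0.05,"dz": 0,"rx": 0,"ry": 0,"rz": 0,"claw": 1},
    {"dx": -0.25,"dy": 0.04,"dz": 0,"rx": 0,"ry": 0,"rz": 0,"claw": 1},
    {"dx": -0.15,"dy": 0.03,"dz": 0,"rx": 0,"ry": 0,"rz": 0,"claw": 1},
    {"dx": -0.156,"dy": 0.02,"dz": 0,"rx": 0,"ry": 0,"rz": 0,"claw": 1},
    {"dx": 0,"dy": 0,"dz": 0,"rx": 0,"ry": 0,"rz": 0,"claw": 1},
    {"dx": 0,"dy": 0,"dz": 0,"rx": 0,"ry": 0,"rz": 0,"claw": 1},
  ],
)

```text
time_s: 35.1
ee_pos: [0.5809, -0.0694, 0.2718]
eef_rot: [-3.141, -0.0, 1.571]
force: [-0.2, 0.2, -3.1]
grip_width: 0.0517
grip_force: 30.0
```

Emit:
step_arm(
  plan=[
    {"dx": 0,"dy": 0,"dz": 0.2,"rx": 0,"ry": 0,"rz": 0,"claw": 1},
    {"dx": 0,"dy": 0,"dz": 0.25,"rx": 0,"ry": 0,"rz": 0,"claw": 1},
    {"dx": 0,"dy": 0,"dz": 0.2,"rx": 0,"ry": 0,"rz": 0,"claw": 1},
    {"dx": 0,"dy": 0,"dz": 0.08,"rx": 0,"ry": 0,"rz": 0,"claw": 1},
    {"dx": 0,"dy": 0,"dz": 0.05,"rx": 0,"ry": 0,"rz": 0,"claw": 1},
    {"dx": 0,"dy": 0,"dz": 0.02,"rx": 0,"ry": 0,"rz": 0,"claw": 1},
    {"dx": 0,"dy": 0,"dz": 0,"rx": 0,"ry": 0,"rz": 0,"claw": 1},
    {"dx": 0,"dy": 0,"dz": 0,"rx": 0,"ry": 0,"rz": 0,"claw": 1},
  ],
)

```text
time_s: 35.9
ee_pos: [0.5814, -0.0698, 0.1929]
eef_rot: [3.14, 0.0, 1.571]
force: [0.2, 0.6, -3.7]
grip_width: 0.0517
grip_force: 30.0
```

Emit:
step_arm(
  plan=[
    {"dx": 0,"dy": 0,"dz": 0.02,"rx": 0,"ry": 0,"rz": 0,"claw": 1},
    {"dx": 0,"dy": 0,"dz": 0.015,"rx": 0,"ry": 0,"rz": 0,"claw": 1},
    {"dx": 0,"dy": 0,"dz": 0.007,"rx": 0,"ry": 0,"rz": 0,"claw": 1},
    {"dx": 0,"dy": 0,"dz": 0,"rx": 0,"ry": 0,"rz": 0,"claw": 1},
  ],
)

```text
time_s: 36.3
ee_pos: [0.5811, -0.0698, 0.1882]
eef_rot: [3.141, 0.0, 1.571]
force: [-0.7, 0.6, -0.2]
grip_width: 0.0513
grip_force: 30.0
```

Emit:
step_arm(
  plan=[
    {"dx": 0,"dy": 0,"dz": 0.004,"rx": 0,"ry": 0,"rz": 0,"claw": 1},
    {"dx": 0,"dy": 0,"dz": 0,"rx": 0,"ry": 0,"rz": 0,"claw": 1},
    {"dx": 0,"dy": 0,"dz": 0,"rx": 0,"ry": 0,"rz": 0,"claw": 0.35},
    {"dx": 0,"dy": 0,"dz": 0,"rx": 0,"ry": 0,"rz": 0,"claw": 0},
    {"dx": 0,"dy": 0,"dz": 0,"rx": 0,"ry": 0,"rz": 0,"claw": 0},
    {"dx": 0,"dy": 0,"dz": 0,"rx": 0,"ry": 0,"rz": 0,"claw": 0},
    {"dx": 0,"dy": 0,"dz": -0.15,"rx": 0,"ry": 0,"rz": 0,"claw": 0},
    {"dx": 0,"dy": 0,"dz": -0.3,"rx": 0,"ry": 0,"rz": 0,"claw": 0},
    {"dx": 0,"dy": 0,"dz": -0.15,"rx": 0,"ry": 0,"rz": 0,"claw": 0},
    {"dx": 0.2,"dy": 0.02,"dz": 0,"rx": 0,"ry": 0,"rz": 0,"claw": 0},
  ],
)

```text
time_s: 37.3
ee_pos: [0.5837, -0.0511, 0.2499]
eef_rot: [3.138, 0.001, 1.569]
force: [0.2, 0.5, 0.2]
grip_width: 0.0941
grip_force: 0.0
```

Emit:
step_arm(
  plan=[
    {"dx": 0.4,"dy": 0.04,"dz": 0,"rx": 0,"ry": 0,"rz": 0,"claw": 0},
    {"dx": 0.4,"dy": 0.04,"dz": 0,"rx": 0,"ry": 0,"rz": 0,"claw": 0},
    {"dx": 0.4,"dy": 0.04,"dz": 0,"rx": 0,"ry": 0,"rz": 0,"claw": 0},
    {"dx": 0.4,"dy": 0.04,"dz": 0,"rx": 0,"ry": 0,"rz": 0,"claw": 0},
    {"dx": 0.4,"dy": 0.04,"dz": 0,"rx": 0,"ry": 0,"rz": 0,"claw": 0},
    {"dx": 0.4,"dy": 0.04,"dz": 0,"rx": 0,"ry": 0,"rz": 0,"claw": 0},
    {"dx": 0.4,"dy": 0.04,"dz": 0,"rx": 0,"ry": 0,"rz": 0,"claw": 0},
    {"dx": 0.4,"dy": 0.04,"dz": 0,"rx": 0,"ry": 0,"rz": 0,"claw": 0},
    {"dx": 0.35,"dy": 0.03,"dz": 0,"rx": 0,"ry": 0,"rz": 0,"claw": 0},
    {"dx": 0.2,"dy": 0.006,"dz": 0,"rx": 0,"ry": 0,"rz": 0,"claw": 0},
  ],
)

```text
time_s: 38.3
ee_pos: [0.6182, 0.3279, 0.2468]
eef_rot: [-3.141, -0.0, 1.573]
force: [-0.1, -0.2, -0.2]
grip_width: 0.0944
grip_force: 0.0
```

Emit:
step_arm(
  plan=[
    {"dx": 0,"dy": 0,"dz": 0,"rx": 0,"ry": 0,"rz": 0,"claw": 0},
    {"dx": 0,"dy": 0,"dz": 0,"rx": 0,"ry": 0,"rz": 0,"claw": 0},
  ],
)

```text
time_s: 38.5
ee_pos: [0.6186, 0.325, 0.2471]
eef_rot: [-3.141, 0.0, 1.571]
force: [-0.0, -0.1, 0.6]
grip_width: 0.0942
grip_force: 0.0
```

```bash
python3 - <<'E'
from h import *
p=viewer.camera("top"); W=cloud(p)
print("shelf"); discs(W[:,245:395],.195,.215)
p,W=wrist(); print("caps"); discs(W,.155,.18)
E
```

```text
shelf
px 104 188 419 z 0.205 c [581.  -69.1] mean [580.  -69.1] d 52.2
caps
px 86 191 3344 z 0.1678 c [420.5 346.1] mean [424.4 347.6] d 53.0
px 318 215 2738 z 0.1678 c [619.3 325. ] mean [619.2 327.1] d 51.8
```

Red is back within 0.3 mm of its first measurement. Blue is next.

Emit:
step_arm(
  plan=[
    {"dx": 0,"dy": 0,"dz": 0.2,"rx": 0,"ry": 0,"rz": 0,"claw": 0},
    {"dx": 0,"dy": 0,"dz": 0.35,"rx": 0,"ry": 0,"rz": 0,"claw": 0},
    {"dx": 0,"dy": 0,"dz": 0.25,"rx": 0,"ry": 0,"rz": 0,"claw": 0},
    {"dx": 0,"dy": 0,"dz": 0.12,"rx": 0,"ry": 0,"rz": 0,"claw": 0},
    {"dx": 0,"dy": 0,"dz": 0.04,"rx": 0,"ry": 0,"rz": 0,"claw": 0},
    {"dx": 0,"dy": 0,"dz": 0,"rx": 0,"ry": 0,"rz": 0,"claw": 0.3},
    {"dx": 0,"dy": 0,"dz": 0,"rx": 0,"ry": 0,"rz": 0,"claw": 0.4},
    {"dx": 0,"dy": 0,"dz": 0,"rx": 0,"ry": 0,"rz": 0,"claw": 0.6},
    {"dx": 0,"dy": 0,"dz": 0,"rx": 0,"ry": 0,"rz": 0,"claw": 1},
    {"dx": 0,"dy": 0,"dz": 0,"rx": 0,"ry": 0,"rz": 0,"claw": 1},
  ],
)

```text
time_s: 39.6
ee_pos: [0.6187, 0.3253, 0.1519]
eef_rot: [3.141, -0.0, 1.571]
force: [-0.6, 1.8, 0.4]
grip_width: 0.0572
grip_force: 0.0
```

Emit:
step_arm(
  plan=[
    {"dx": 0,"dy": 0,"dz": 0,"rx": 0,"ry": 0,"rz": 0,"claw": 1},
    {"dx": 0,"dy": 0,"dz": 0,"rx": 0,"ry": 0,"rz": 0,"claw": 1},
    {"dx": 0,"dy": 0,"dz": 0,"rx": 0,"ry": 0,"rz": 0,"claw": 1},
  ],
)

```text
time_s: 39.9
ee_pos: [0.6188, 0.3253, 0.1517]
eef_rot: [3.141, -0.0, 1.571]
force: [0.8, 0.3, 2.5]
grip_width: 0.0514
grip_force: 30.0
```

Emit:
step_arm(
  plan=[
    {"dx": 0,"dy": 0,"dz": -0.1,"rx": 0,"ry": 0,"rz": 0,"claw": 1},
    {"dx": 0,"dy": 0,"dz": -0.2,"rx": 0,"ry": 0,"rz": 0,"claw": 1},
    {"dx": 0,"dy": 0,"dz": -0.3,"rx": 0,"ry": 0,"rz": 0,"claw": 1},
    {"dx": 0,"dy": 0,"dz": -0.2,"rx": 0,"ry": 0,"rz": 0,"claw": 1},
    {"dx": 0,"dy": 0,"dz": -0.1,"rx": 0,"ry": 0,"rz": 0,"claw": 1},
    {"dx": -0.15,"dy": -0.014,"dz": 0,"rx": 0,"ry": 0,"rz": 0,"claw": 1},
    {"dx": -0.25,"dy": -0.014,"dz": 0,"rx": 0,"ry": 0,"rz": 0,"claw": 1},
    {"dx": -0.35,"dy": -0.014,"dz": 0,"rx": 0,"ry": 0,"rz": 0,"claw": 1},
    {"dx": -0.35,"dy": -0.014,"dz": 0,"rx": 0,"ry": 0,"rz": 0,"claw": 1},
    {"dx": -0.35,"dy": -0.014,"dz": 0,"rx": 0,"ry": 0,"rz": 0,"claw": 1},
  ],
)

```text
time_s: 40.9
ee_pos: [0.6111, 0.1789, 0.2407]
eef_rot: [-3.14, 0.0, 1.571]
force: [-0.8, -0.3, -2.9]
grip_width: 0.0517
grip_force: 30.0
```

Emit:
step_arm(
  plan=[
    {"dx": -0.35,"dy": -0.014,"dz": 0,"rx": 0,"ry": 0,"rz": 0,"claw": 1},
    {"dx": -0.35,"dy": -0.014,"dz": 0,"rx": 0,"ry": 0,"rz": 0,"claw": 1},
    {"dx": -0.25,"dy": -0.014,"dz": 0,"rx": 0,"ry": 0,"rz": 0,"claw": 1},
    {"dx": -0.15,"dy": -0.014,"dz": 0,"rx": 0,"ry": 0,"rz": 0,"claw": 1},
    {"dx": -0.13,"dy": -0.014,"dz": 0,"rx": 0,"ry": 0,"rz": 0,"claw": 1},
    {"dx": 0,"dy": 0,"dz": 0,"rx": 0,"ry": 0,"rz": 0,"claw": 1},
    {"dx": 0,"dy": 0,"dz": 0,"rx": 0,"ry": 0,"rz": 0,"claw": 1},
    {"dx": 0,"dy": 0,"dz": 0.15,"rx": 0,"ry": 0,"rz": 0,"claw": 1},
    {"dx": 0,"dy": 0,"dz": 0.2,"rx": 0,"ry": 0,"rz": 0,"claw": 1},
    {"dx": 0,"dy": 0,"dz": 0.1,"rx": 0,"ry": 0,"rz": 0,"claw": 1},
  ],
)

```text
time_s: 41.9
ee_pos: [0.6042, 0.0584, 0.1947]
eef_rot: [-3.139, -0.0, 1.572]
force: [-0.4, -0.4, -3.5]
grip_width: 0.0515
grip_force: 30.0
```

Emit:
step_arm(
  plan=[
    {"dx": 0,"dy": 0,"dz": 0.04,"rx": 0,"ry": 0,"rz": 0,"claw": 1},
    {"dx": 0,"dy": 0,"dz": 0,"rx": 0,"ry": 0,"rz": 0,"claw": 1},
    {"dx": 0,"dy": 0,"dz": 0,"rx": 0,"ry": 0,"rz": 0,"claw": 1},
  ],
)

```text
time_s: 42.2
ee_pos: [0.605, 0.0575, 0.1933]
eef_rot: [3.14, -0.0, 1.571]
force: [0.4, -0.5, -3.6]
grip_width: 0.0515
grip_force: 30.0
```

Emit:
step_arm(
  plan=[
    {"dx": 0,"dy": 0,"dz": 0.02,"rx": 0,"ry": 0,"rz": 0,"claw": 1},
    {"dx": 0,"dy": 0,"dz": 0.02,"rx": 0,"ry": 0,"rz": 0,"claw": 1},
    {"dx": 0,"dy": 0,"dz": 0.01,"rx": 0,"ry": 0,"rz": 0,"claw": 1},
    {"dx": 0,"dy": 0,"dz": 0,"rx": 0,"ry": 0,"rz": 0,"claw": 1},
  ],
)

```text
time_s: 42.6
ee_pos: [0.6047, 0.0572, 0.1877]
eef_rot: [3.141, -0.0, 1.571]
force: [-0.4, 0.9, -1.6]
grip_width: 0.0519
grip_force: 30.0
```

Emit:
step_arm(
  plan=[
    {"dx": 0,"dy": 0,"dz": 0.006,"rx": 0,"ry": 0,"rz": 0,"claw": 1},
    {"dx": 0,"dy": 0,"dz": 0,"rx": 0,"ry": 0,"rz": 0,"claw": 1},
    {"dx": 0,"dy": 0,"dz": 0,"rx": 0,"ry": 0,"rz": 0,"claw": 0.35},
    {"dx": 0,"dy": 0,"dz": 0,"rx": 0,"ry": 0,"rz": 0,"claw": 0},
    {"dx": 0,"dy": 0,"dz": 0,"rx": 0,"ry": 0,"rz": 0,"claw": 0},
    {"dx": 0,"dy": 0,"dz": 0,"rx": 0,"ry": 0,"rz": 0,"claw": 0},
    {"dx": 0,"dy": 0,"dz": -0.15,"rx": 0,"ry": 0,"rz": 0,"claw": 0},
    {"dx": 0,"dy": 0,"dz": -0.3,"rx": 0,"ry": 0,"rz": 0,"claw": 0},
    {"dx": 0,"dy": 0,"dz": -0.15,"rx": 0,"ry": 0,"rz": 0,"claw": 0},
    {"dx": 0.2,"dy": -0.13,"dz": 0,"rx": 0,"ry": 0,"rz": 0,"claw": 0},
  ],
)

```text
time_s: 43.6
ee_pos: [0.5929, 0.076, 0.2491]
eef_rot: [3.138, 0.0, 1.569]
force: [0.7, 0.2, -0.2]
grip_width: 0.0942
grip_force: 0.0
```

Emit:
step_arm(
  plan=[
    {"dx": 0.35,"dy": -0.22,"dz": 0,"rx": 0,"ry": 0,"rz": 0,"claw": 0},
    {"dx": 0.35,"dy": -0.22,"dz": 0,"rx": 0,"ry": 0,"rz": 0,"claw": 0},
    {"dx": 0.35,"dy": -0.22,"dz": 0,"rx": 0,"ry": 0,"rz": 0,"claw": 0},
    {"dx": 0.35,"dy": -0.22,"dz": 0,"rx": 0,"ry": 0,"rz": 0,"claw": 0},
    {"dx": 0.35,"dy": -0.22,"dz": 0,"rx": 0,"ry": 0,"rz": 0,"claw": 0},
    {"dx": 0.35,"dy": -0.22,"dz": 0,"rx": 0,"ry": 0,"rz": 0,"claw": 0},
    {"dx": 0.35,"dy": -0.22,"dz": 0,"rx": 0,"ry": 0,"rz": 0,"claw": 0},
    {"dx": 0.2,"dy": -0.13,"dz": 0,"rx": 0,"ry": 0,"rz": 0,"claw": 0},
    {"dx": 0.048,"dy": -0.043,"dz": 0,"rx": 0,"ry": 0,"rz": 0,"claw": 0},
    {"dx": 0,"dy": 0,"dz": 0,"rx": 0,"ry": 0,"rz": 0,"claw": 0},
  ],
)

```text
time_s: 44.6
ee_pos: [0.4201, 0.3473, 0.2468]
eef_rot: [3.142, 0.0, 1.572]
force: [0.7, -0.1, -0.4]
grip_width: 0.0944
grip_force: 0.0
```

Emit:
step_arm(
  plan=[
    {"dx": 0,"dy": 0,"dz": 0,"rx": 0,"ry": 0,"rz": 0,"claw": 0},
  ],
)

```text
time_s: 44.7
ee_pos: [0.4209, 0.3463, 0.2468]
eef_rot: [3.141, 0.0, 1.57]
force: [0.3, -0.0, 0.4]
grip_width: 0.0938
grip_force: 0.0
```

```bash
python3 - <<'E'
from h import *
p=viewer.camera("top"); W=cloud(p)
print("shelf"); discs(W[:,245:395],.195,.215)
p,W=wrist(); print("caps"); discs(W,.155,.18)
E
```

```text
shelf
px 48 177 411 z 0.2051 c [604.6  58.1] mean [603.8  57.9] d 51.5
px 104 188 417 z 0.2051 c [580.7 -69.4] mean [580. -69.] d 51.4
caps
px 316 215 2749 z 0.1678 c [420.1 346.4] mean [420.2 348.3] d 51.7
```

Blue is back to the same numbers as at the start. The last one is yellow.

Emit:
step_arm(
  plan=[
    {"dx": 0,"dy": 0,"dz": 0.2,"rx": 0,"ry": 0,"rz": 0,"claw": 0},
    {"dx": 0,"dy": 0,"dz": 0.35,"rx": 0,"ry": 0,"rz": 0,"claw": 0},
    {"dx": 0,"dy": 0,"dz": 0.25,"rx": 0,"ry": 0,"rz": 0,"claw": 0},
    {"dx": 0,"dy": 0,"dz": 0.12,"rx": 0,"ry": 0,"rz": 0,"claw": 0},
    {"dx": 0,"dy": 0,"dz": 0.04,"rx": 0,"ry": 0,"rz": 0,"claw": 0},
    {"dx": 0,"dy": 0,"dz": 0,"rx": 0,"ry": 0,"rz": 0,"claw": 0.3},
    {"dx": 0,"dy": 0,"dz": 0,"rx": 0,"ry": 0,"rz": 0,"claw": 0.4},
    {"dx": 0,"dy": 0,"dz": 0,"rx": 0,"ry": 0,"rz": 0,"claw": 0.6},
    {"dx": 0,"dy": 0,"dz": 0,"rx": 0,"ry": 0,"rz": 0,"claw": 1},
    {"dx": 0,"dy": 0,"dz": 0,"rx": 0,"ry": 0,"rz": 0,"claw": 1},
  ],
)

```text
time_s: 45.8
ee_pos: [0.4204, 0.3471, 0.1512]
eef_rot: [3.141, -0.0, 1.571]
force: [-0.0, 0.7, 0.5]
grip_width: 0.0574
grip_force: 0.0
```

Emit:
step_arm(
  plan=[
    {"dx": 0,"dy": 0,"dz": 0,"rx": 0,"ry": 0,"rz": 0,"claw": 1},
    {"dx": 0,"dy": 0,"dz": 0,"rx": 0,"ry": 0,"rz": 0,"claw": 1},
    {"dx": 0,"dy": 0,"dz": 0,"rx": 0,"ry": 0,"rz": 0,"claw": 1},
  ],
)

```text
time_s: 46.1
ee_pos: [0.4204, 0.3471, 0.1511]
eef_rot: [3.141, -0.0, 1.571]
force: [0.4, -1.1, 3.1]
grip_width: 0.0516
grip_force: 30.0
```

Emit:
step_arm(
  plan=[
    {"dx": 0,"dy": 0,"dz": -0.1,"rx": 0,"ry": 0,"rz": 0,"claw": 1},
    {"dx": 0,"dy": 0,"dz": -0.25,"rx": 0,"ry": 0,"rz": 0,"claw": 1},
    {"dx": 0,"dy": 0,"dz": -0.4,"rx": 0,"ry": 0,"rz": 0,"claw": 1},
    {"dx": 0,"dy": 0,"dz": -0.35,"rx": 0,"ry": 0,"rz": 0,"claw": 1},
    {"dx": 0,"dy": 0,"dz": -0.16,"rx": 0,"ry": 0,"rz": 0,"claw": 1},
    {"dx": -0.15,"dy": 0.05,"dz": 0,"rx": 0,"ry": 0,"rz": 0,"claw": 1},
    {"dx": -0.25,"dy": 0.08,"dz": 0,"rx": 0,"ry": 0,"rz": 0,"claw": 1},
    {"dx": -0.31,"dy": 0.1,"dz": 0,"rx": 0,"ry": 0,"rz": 0,"claw": 1},
    {"dx": -0.31,"dy": 0.1,"dz": 0,"rx": 0,"ry": 0,"rz": 0,"claw": 1},
    {"dx": -0.31,"dy": 0.1,"dz": 0,"rx": 0,"ry": 0,"rz": 0,"claw": 1},
  ],
)

```text
time_s: 47.1
ee_pos: [0.4632, 0.2119, 0.2758]
eef_rot: [-3.14, 0.001, 1.571]
force: [0.7, 0.0, -2.4]
grip_width: 0.0516
grip_force: 30.0
```

Emit:
step_arm(
  plan=[
    {"dx": -0.32,"dy": 0.1,"dz": 0,"rx": 0,"ry": 0,"rz": 0,"claw": 1},
    {"dx": -0.32,"dy": 0.1,"dz": 0,"rx": 0,"ry": 0,"rz": 0,"claw": 1},
    {"dx": -0.32,"dy": 0.1,"dz": 0,"rx": 0,"ry": 0,"rz": 0,"claw": 1},
    {"dx": -0.32,"dy": 0.1,"dz": 0,"rx": 0,"ry": 0,"rz": 0,"claw": 1},
    {"dx": -0.32,"dy": 0.1,"dz": 0,"rx": 0,"ry": 0,"rz": 0,"claw": 1},
    {"dx": -0.25,"dy": 0.08,"dz": 0,"rx": 0,"ry": 0,"rz": 0,"claw": 1},
    {"dx": -0.15,"dy": 0.05,"dz": 0,"rx": 0,"ry": 0,"rz": 0,"claw": 1},
    {"dx": -0.093,"dy": 0.019,"dz": 0,"rx": 0,"ry": 0,"rz": 0,"claw": 1},
    {"dx": 0,"dy": 0,"dz": 0,"rx": 0,"ry": 0,"rz": 0,"claw": 1},
    {"dx": 0,"dy": 0,"dz": 0,"rx": 0,"ry": 0,"rz": 0,"claw": 1},
  ],
)

```text
time_s: 48.1
ee_pos: [0.528, 0.0053, 0.2767]
eef_rot: [-3.141, -0.0, 1.571]
force: [-0.4, 0.2, -2.1]
grip_width: 0.0516
grip_force: 30.0
```

Emit:
step_arm(
  plan=[
    {"dx": 0,"dy": 0,"dz": 0.2,"rx": 0,"ry": 0,"rz": 0,"claw": 1},
    {"dx": 0,"dy": 0,"dz": 0.25,"rx": 0,"ry": 0,"rz": 0,"claw": 1},
    {"dx": 0,"dy": 0,"dz": 0.2,"rx": 0,"ry": 0,"rz": 0,"claw": 1},
    {"dx": 0,"dy": 0,"dz": 0.1,"rx": 0,"ry": 0,"rz": 0,"claw": 1},
    {"dx": 0,"dy": 0,"dz": 0.06,"rx": 0,"ry": 0,"rz": 0,"claw": 1},
    {"dx": 0,"dy": 0,"dz": 0.04,"rx": 0,"ry": 0,"rz": 0,"claw": 1},
    {"dx": 0,"dy": 0,"dz": 0,"rx": 0,"ry": 0,"rz": 0,"claw": 1},
    {"dx": 0,"dy": 0,"dz": 0,"rx": 0,"ry": 0,"rz": 0,"claw": 1},
  ],
)

```text
time_s: 48.9
ee_pos: [0.5285, 0.0048, 0.1926]
eef_rot: [3.141, 0.0, 1.571]
force: [-0.3, 0.2, -2.3]
grip_width: 0.0516
grip_force: 30.0
```

Emit:
step_arm(
  plan=[
    {"dx": 0,"dy": 0,"dz": 0.02,"rx": 0,"ry": 0,"rz": 0,"claw": 1},
    {"dx": 0,"dy": 0,"dz": 0.02,"rx": 0,"ry": 0,"rz": 0,"claw": 1},
    {"dx": 0,"dy": 0,"dz": 0.01,"rx": 0,"ry": 0,"rz": 0,"claw": 1},
    {"dx": 0,"dy": 0,"dz": 0,"rx": 0,"ry": 0,"rz": 0,"claw": 1},
  ],
)

```text
time_s: 49.3
ee_pos: [0.5283, 0.0047, 0.1871]
eef_rot: [3.141, 0.0, 1.571]
force: [-1.0, -0.2, 0.2]
grip_width: 0.0514
grip_force: 30.0
```

Emit:
step_arm(
  plan=[
    {"dx": 0,"dy": 0,"dz": 0.004,"rx": 0,"ry": 0,"rz": 0,"claw": 1},
    {"dx": 0,"dy": 0,"dz": 0,"rx": 0,"ry": 0,"rz": 0,"claw": 1},
    {"dx": 0,"dy": 0,"dz": 0,"rx": 0,"ry": 0,"rz": 0,"claw": 0.35},
    {"dx": 0,"dy": 0,"dz": 0,"rx": 0,"ry": 0,"rz": 0,"claw": 0},
    {"dx": 0,"dy": 0,"dz": 0,"rx": 0,"ry": 0,"rz": 0,"claw": 0},
    {"dx": 0,"dy": 0,"dz": 0,"rx": 0,"ry": 0,"rz": 0,"claw": 0},
    {"dx": 0,"dy": 0,"dz": -0.2,"rx": 0,"ry": 0,"rz": 0,"claw": 0},
    {"dx": 0,"dy": 0,"dz": -0.4,"rx": 0,"ry": 0,"rz": 0,"claw": 0},
    {"dx": 0,"dy": 0,"dz": -0.4,"rx": 0,"ry": 0,"rz": 0,"claw": 0},
    {"dx": 0,"dy": 0,"dz": -0.2,"rx": 0,"ry": 0,"rz": 0,"claw": 0},
  ],
)

```text
time_s: 50.3
ee_pos: [0.5287, 0.0047, 0.3099]
eef_rot: [3.138, 0.0, 1.571]
force: [-0.9, 0.5, -0.3]
grip_width: 0.0941
grip_force: 0.0
```

Emit:
step_arm(
  plan=[
    {"dx": 0.2,"dy": -0.1,"dz": 0,"rx": 0,"ry": 0,"rz": 0,"claw": 0},
    {"dx": 0.35,"dy": -0.15,"dz": 0,"rx": 0,"ry": 0,"rz": 0,"claw": 0},
    {"dx": 0.4,"dy": -0.15,"dz": 0,"rx": 0,"ry": 0,"rz": 0,"claw": 0},
    {"dx": 0.4,"dy": -0.15,"dz": 0,"rx": 0,"ry": 0,"rz": 0,"claw": 0},
    {"dx": 0.4,"dy": -0.15,"dz": 0,"rx": 0,"ry": 0,"rz": 0,"claw": 0},
    {"dx": 0.4,"dy": -0.15,"dz": 0,"rx": 0,"ry": 0,"rz": 0,"claw": 0},
    {"dx": 0.4,"dy": -0.15,"dz": 0,"rx": 0,"ry": 0,"rz": 0,"claw": 0},
    {"dx": 0.3,"dy": -0.1,"dz": 0,"rx": 0,"ry": 0,"rz": 0,"claw": 0},
    {"dx": 0,"dy": 0,"dz": 0,"rx": 0,"ry": 0,"rz": 0,"claw": 0},
    {"dx": 0,"dy": 0,"dz": 0,"rx": 0,"ry": 0,"rz": 0,"claw": 0},
  ],
)

```text
time_s: 51.3
ee_pos: [0.4181, 0.2899, 0.3063]
eef_rot: [-3.141, 0.0, 1.572]
force: [0.5, -0.5, -0.5]
grip_width: 0.0941
grip_force: 0.0
```

```bash
python3 - <<'E'
from h import *
p=viewer.camera("top"); save("top9.png",p["img"]); W=cloud(p)
print("shelf"); discs(W[:,245:395],.195,.215); print("tin"); discs(W[:,400:500],.055,.075); print("jar"); discs(W[210:260,245:285],.1,.12)
E
```

```text
shelf
px 48 177 413 z 0.205 c [604.1  58. ] mean [603.8  57.9] d 51.3
px 104 188 419 z 0.2051 c [580.6 -69.2] mean [580.  -68.9] d 51.7
px 71 211 417 z 0.2051 c [527.8   5. ] mean [527.5   4.9] d 51.4
tin
px 48 242 364 z 0.0644 c [ 461.9 -329.6] mean [ 461.9 -328.8] d 54.1
jar
px 17 27 247 z 0.1101 c [471.6 137.9] mean [471.6 137.5] d 43.2
```

View pics/top9.png

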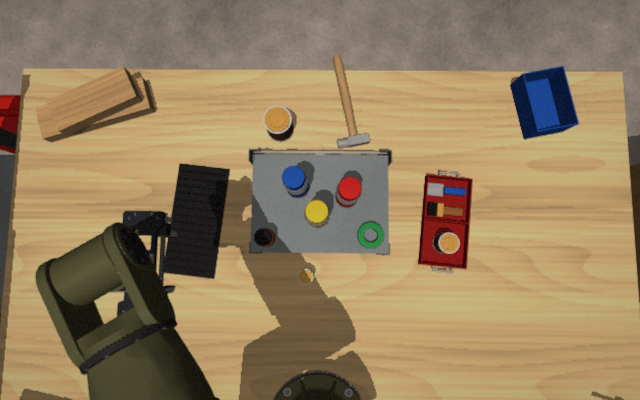

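All three cans are back on the shelf at blue (294,178), red (349,190) and yellow (317,212). The tin is in the tray at (449,243), and the jar and tape have not moved.

```bash
python3 -c "
from station import hand_in; print(hand_in())"
```

```text
the job is handed in; nothing more can be done
None
```

I handed the job in at about 51 s of robot time: the tin stands in the empty end of the red tray, all three spray cans are back upright within about 1 mm of their original spots, and the jar and tape roll were not touched.

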